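# Close a relief plaque in its turning case and lay the case face down

### The arm

A 6-joint arm with a two-finger parallel gripper is mounted at the origin on the work surface. World frame = base frame: x ahead of the robot, y to its left, z up, the work surface at z = 0. Lengths are in m, angles in rad, forces in N, time in s.
With the tool pointing down it reaches from about 0.25 to 0.8 m from the base axis. Payload 3.9 kg.
Tool frame: the origin (TCP) lies midway between the tips of the shut fingers; the grasp point (between the pads) lies 19 mm behind it (robot.hold_point_z is the distance from the TCP to the grasp point, in m); z points along the fingers, y is the direction in which the jaws open and shut (so a half turn about z gives the same grasp; the last joint's range is limited). The gripper opens to 85 mm and grips with 20 to 120 N. Pads are 22 mm wide; open, the fingers measure 114 mm over their backs; the gripper's body (76 mm by 85 mm) begins 54 mm behind the grasp point. The pads swing forward as they close: fully open they stand 13 mm farther back than shut.
Start: joints at [1.217, 0.26, -0.138, 1.173, 0, 1.571], TCP at [0.182, 0.492, 0.231] pointing down, gripper open.
Joint ranges: [-2.78, 2.78], [-0.83, 1.72], [-1.28, 1.37], [-1.9, 2.12], [-1.57, 1.48], [-3.14, 3.14]. Speed limits (rad/s): [2.57, 2.57, 3.14, 3.14, 3.14, 3.14].

### API

Orientations are given as a rotation vector (axis times angle).
In Python, from station import get_obs, eyes, robot, models gives the robot as it stands.
- The arm moves only by the shell command python3 -m jog 'ROWS' [FORCE]. ROWS is JSON, a list of rows, each an object of numbers: "dx", "dy", "dz": the shift along the world's x, y, z in units of 40 mm (1.0 is 40 mm); "wx", "wy", "wz": the turn, a rotation vector about the world's x, y, z in units of 6 degrees (1.0 is 6 degrees); "hand": the closure, from -1 (fully open) to 1 (shut), so that 0 is half open. A call has 1 to 20 rows; each row is the pose to reach, as a shift and turn from the pose commanded when the call began; what a row does not reach only later rows make up. A row lasts 1/8 s, in which the tool goes at most 62.5 mm and 10.7 degrees, less where a joint would pass 70% of its speed; a pose out of reach is approached as far as the arm can. A call with a gripper value outside its range is refused whole. The fingers move at their own pace and stop on an object; FORCE is the grip in N (left out, the last holds). Time passes only in rows, so rows that repeat a pose let the fingers close. It gives the time, the measured TCP pose, the force and the opening at its end, in the units of the state.
- get_obs(): the state, without advancing time (a new reading comes with each control period).
- eyes.capture(name): name is "side" or "top"; returns the picture (480x640x3 uint8, blue, green, red); there is no depth.
- eyes.camera_info(name): a dict with "fx", "fy", "cx", "cy" (pixels), "dist" ([k1, k2, p1, p2, k3] as OpenCV has them; the pictures are not rectified), "view" (4x4, takes a point from world to camera coordinates). Camera axes: x right, y down, z forward; pixel columns grow to the right and rows downward; lengths in m; the calibration is good to about 2 mm. A picture is of the moment at which its call begins. camera_info takes no time and is no camera call.
- robot.finish_job(): hands the job in, once; it reports no verdict.
Trained networks look in the newest picture that a camera, given by its name, has taken for a name from the list of things; names that differ only in an ending like _2 or _b are one class to them, and where a whole thing is asked for, a point or a joint stands for the part that bears it (a point fixed in the world has none). Each returns a list of dicts, best first, with "conf" (0 to 1); they miss things now and then, are a little off and sometimes report something else, mostly with a low value. They report only what shows in the picture. A call takes as long as a camera call. They do not tell look-alikes from the thing itself.
- models.trace(camera, target): "mask" (480x640 bool, what is visible of it) and "point" ([column, row] in pixels, amid what is visible of it).
The state is a dict: "clock": time; "q": joint angles; "qd": joint speeds; "joint_torque": joint torques, N m; "eef_pos": TCP position; "tcp_rot": TCP orientation; "contact_force": force on the tool from outside, world axes, zero at the start; "torque": the same for the moment, N m; "gripper_width": finger opening in m.
Only numpy, scipy, OpenCV 4.12 (cv2) and the standard library are available. Lean on these libraries where they do the work, as an engineer would, in place of code of your own. Each camera call takes 0.05 s, during which the arm holds its last target.

### The job

Lay the rectangular fired-clay relief plaque in the recess of the open grey turning case, shut the hinged lid fully, then use the case's bar handle to turn the whole case over and lay it gently, upside down and flat, on the middle of the wooden board, lid shut all the while. Let go of it there, and leave the round tile and the wooden slat where they are.

Things in the scene. Friction and masses are not known exactly. Their poses are not given: they have to be found in the camera images.
- holder: the turning case: a loose grey plastic clamshell, lid open, steel bar handle; 0.6 kg empty. Base 120 mm (x) x 104 mm (y), rim 32 mm high; shut it is 46 mm thick over its 4 mm rubber feet (on base and lid alike). Origin: centre of the base's underside, level with the soles of the feet; z out of the recess (up at the start, down once turned over), +x towards the hinge, -x towards the handle
- recess (a point): centre of the recess floor, 12 mm above the case's origin, axes as the case. The recess is 98 mm (x) x 76 mm (y) x 20 mm deep. At the middle of both y sides a 48 mm wide finger notch goes through wall and floor, open to the outside and down to the table, up to 29 mm from the centre line
- handle (a point): middle of the handle's round steel bar, 112 mm from the case's origin along -x and 23 mm above it, i.e. at half the thickness of the shut case, so at the same height over the support either way up. The bar runs along the case's y, 11 mm thick, with 65 mm free length between its two legs; 46 mm clear space between the bar and the case's end face
- hinge (a point): middle of the hinge line at the rim, 60 mm from the case's origin along +x and 32 mm above it; the hinge line runs along y, axes as the case
- lid (a joint): opening angle of the lid in rad: 0 shut, 1.57 upright, 2.05 the stop (leaning back, away from the handle). The hinge is stiff: the lid stays where it is left and needs about 2.5 N at its free edge to move. No latch
- lid_edge (a point): middle of the lid's free edge, 120 mm from the hinge line, at half the lid's 10 mm thickness. The lid is a plate 120 x 104 x 10 mm with 4 mm feet at the corners of its outer face
- plaque: rectangular fired terracotta relief plaque, 90 mm (x) x 66 mm (y) x 18 mm high, 0.16 kg, lying relief up on the table; origin: centre of its underside, z up. It may lie either way round in the recess, relief up
- board: light wooden board fixed on the table, 260 mm (x) x 220 mm (y) x 18 mm high; origin: centre of its underside
- roundel: round fired terracotta tile, 84 mm in diameter, 17 mm high: not wanted, to be left alone; origin: centre of its underside
- slat: dark wooden slat, 20 x 300 x 10 mm, lying across at the back of the work area; origin: centre of its underside
Not all that is in view belongs to the job. What is shaped like the holder but green is not meant.

How it is judged:
On the way, in this order (a step that is already met when the one before it is completed fails the run):
1. the plaque lies flat in the recess of the upright case, lid still open (horizontal distance between plaque and recess below 0.008 m and z of plaque in the frame of recess below 0.003 m and angle between plaque's own z axis and vertical below 0.06 rad and angle between holder's own z axis and vertical below 0.1 rad and value of joint lid above 0.5 rad), for 0.2 s.
2. the lid is shut over the plaque, the case still right way up (value of joint lid below 0.04 rad and angle between holder's own z axis and vertical below 0.1 rad and z of plaque in the frame of recess below 0.004 m and distance between plaque and recess below 0.009 m), for 0.2 s.
At the end, for the whole second after the job is handed in: The case lies still and flat on the board, upside down (within about 3.5 degrees), its centre within 70 mm (board's x) and 55 mm (board's y) of the board's centre, lid shut to within 0.05 rad, the plaque inside it in the recess and relief down (angle between holder's own z axis and vertical above 3.08 rad and value of joint lid below 0.05 rad and x of holder in the frame of board between -0.07 and 0.07 m and y of holder in the frame of board between -0.055 and 0.055 m and z of holder in the frame of board between 0.06 and 0.068 m and distance between plaque and recess below 0.011 m and angle between plaque's own z axis and vertical above 3.04 rad and linear speed of holder below 0.02 m/s); the robot touches nothing.
It fails at once if the lid gapes (over 0.3 rad) while the case is tipped more than about 35 degrees (value of joint lid above 0.3 rad and angle between holder's own z axis and vertical above 0.6 rad).
It fails at once if the case is dropped or let fall over (turning faster than 7 rad/s or moving faster than 1 m/s) (angular speed of holder above 7 rad/s or linear speed of holder above 1 m/s).
It fails at once if the round tile or the wooden slat is shifted by more than 30 mm (distance of any of roundel, slat from where it was at the start of the episode above 0.03 m).
It also fails if it takes over 72 s, if anything falls off the work surface, if the arm or the gripper's body presses on something with over 40 N, if the wrist force passes 120 N, or if a joint passes its speed limit or range.

## Working session

There is one attempt and no reset: what is moved stays moved. The work goes in short steps, Python scripts to look and compute and a shell command to move; the robot and the scene stay as the last step left them, time stands still between calls to the robot, and variables do not carry over. Pictures are saved under pics/ and viewed, and the job is handed in when it is done.

```bash
ls; mkdir -p pics; python3 - <<'E'
from station import get_obs, eyes, robot, models
import cv2
for c in ("side","top"):
    im=eyes.capture(c); cv2.imwrite(f"pics/{c}0.png",im)
    i=eyes.camera_info(c); print(c,i)
o=get_obs(); print(o, robot.hold_point_z)
E
```

```text
pics
side {'fx': 464.12102316023396, 'fy': 464.12102316023396, 'cx': 317.68350100410123, 'cy': 246.27517537704153, 'dist': array([-0.00465429,  0.        ,  0.        ,  0.        ,  0.        ]), 'view': array([[ 0.9965866 , -0.08221104, -0.00751662, -0.46345811],
       [-0.06590456, -0.73745755, -0.67217032,  0.05539473],
       [ 0.04971663,  0.67037132, -0.7403584 ,  1.12354899],
       [ 0.        ,  0.        ,  0.        ,  1.        ]])}
top {'fx': 605.1291339185275, 'fy': 605.1291339185275, 'cx': 332.2464364834068, 'cy': 238.86468332772532, 'dist': array([-0.01042315,  0.        ,  0.        ,  0.        ,  0.        ]), 'view': array([[-0.02539546, -0.99962646,  0.01010011, -0.02705745],
       [-0.99535021,  0.02434519, -0.09319478,  0.45259849],
       [ 0.09291408, -0.01241987, -0.99559667,  1.16010566],
       [ 0.        ,  0.        ,  0.        ,  1.        ]])}
{'clock': 0.1, 'q': array([ 1.21697602e+00,  2.60629999e-01, -1.39255189e-01,  1.17271482e+00,
        4.50534007e-07,  1.57077396e+00]), 'qd': array([-0.00189222, -0.00154887,  0.00301227,  0.00130897, -0.00188807,
        0.0004947 ]), 'joint_torque': array([ 5.87834820e-04, -4.06508267e+01,  2.54527527e+01,  1.00627061e-02,
        7.37360074e-05,  1.97633193e-05]), 'eef_pos': array([0.18168689, 0.49189172, 0.23053631]), 'tcp_rot': array([-5.52794371e-01, -3.09225124e+00,  2.78859084e-03]), 'contact_force': array([-0.99227148,  0.45258822, -1.13311091]), 'torque': array([-0.03582475, -0.02820004, -0.03621577]), 'gripper_width': 0.08567136720165175} 0.0187
```

View pics/side0.png

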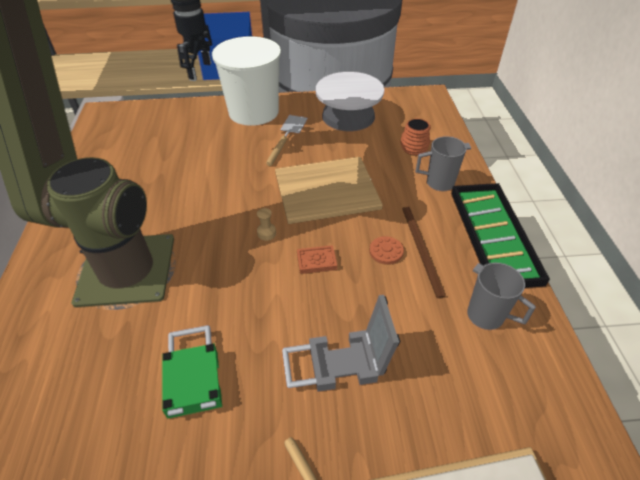

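View pics/top0.png

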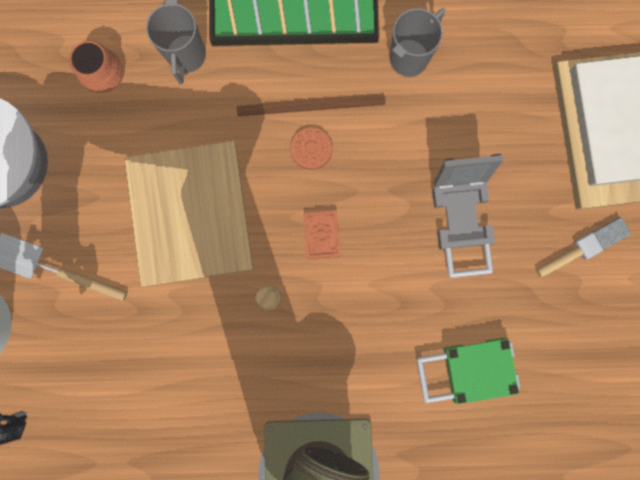

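The side view shows the case open at about (345,350), plaque at (318,259), roundel at (387,249) and slat at (423,250), with the board at (328,190). The green look-alike is at (190,380). In the top view the case is at (463,215), the plaque at (322,233), the board at (188,213) and a small post at (268,298). Next I'll run the networks and zoom in.

```bash
cat > h.py <<'E'
import numpy as np, cv2
from station import get_obs, eyes, robot, models
def cam(c):
    i=eyes.camera_info(c); K=np.array([[i['fx'],0,i['cx']],[0,i['fy'],i['cy']],[0,0,1]]); return K,np.array(i['dist'],float),np.array(i['view'])
def proj(c,P):
    K,d,V=cam(c); P=np.asarray(P,float).reshape(-1,3)
    return cv2.projectPoints(P,cv2.Rodrigues(V[:3,:3])[0],V[:3,3],K,d)[0].reshape(-1,2)
def ray(c,px):
    K,d,V=cam(c); u=cv2.undistortPoints(np.array(px,float).reshape(-1,1,2),K,d).reshape(-1,2)
    R=V[:3,:3]; o=-R.T@V[:3,3]; D=np.c_[u,np.ones(len(u))]@R; return o,D
def onz(c,px,z):
    o,D=ray(c,px); return o+D*((z-o[2])/D[:,2])[:,None]
def tri(ps,pt):
    V=[cam(c) for c in ("side","top")]; u=[cv2.undistortPoints(np.array(p,float).reshape(-1,1,2),V[k][0],V[k][1]).reshape(-1,2) for k,p in enumerate((ps,pt))]
    X=cv2.triangulatePoints(V[0][2][:3],V[1][2][:3],u[0].T,u[1].T); return (X[:3]/X[3]).T
def crop(c,im,x0,y0,w,h,s,name):
    cv2.imwrite(name,cv2.resize(im[y0:y0+h,x0:x0+w],None,fx=s,fy=s,interpolation=cv2.INTER_CUBIC))
E
python3 - <<'E'
from h import *
ims={c:eyes.capture(c) for c in("side","top")}
res={}
for t in("plaque","board","holder","roundel","slat","handle","lid"):
    for c in("side","top"):
        for r in models.trace(c,t)[:3]:
            m=r['mask']; q=cv2.minAreaRect(np.argwhere(m)[:,::-1].astype(np.float32))
            print(t,c,round(r['conf'],2),np.round(r['point'],1),m.sum(),np.round(q[0],1),np.round(q[1],1),round(q[2],1))
            res.setdefault(t+"_"+c,m)
np.savez("masks.npz",**res)
crop("top",ims["top"],410,140,110,150,5,"pics/tc.png") 
crop("side",ims["side"],270,285,140,115,5,"pics/sc.png")
E
```

```text
plaque side 0.75 [316.1 259.7] 935 [316.6 259.8] [25.7 38.2] 83.2
plaque side 0.38 [357.1 354.1] 4872 [344.8 356.1] [ 74.2 130. ] 60.4
plaque top 0.93 [324.2 233.5] 1551 [321.7 234.1] [46.2 33.7] 85.6
board side 0.73 [324.5 187.1] 5239 [328.2 188.7] [ 57.6 102.3] 81.6
board top 0.81 [187.7 208.7] 14888 [188.3 212.7] [133.4 114.5] 82.2
holder side 0.83 [357.5 353.8] 4841 [344.2 356.8] [ 73.4 129.2] 61.8
holder side 0.7 [190.2 375.3] 4275 [188.5 371.9] [88.6 60.2] 84.7
holder top 0.96 [478.4 370.1] 4319 [468.4 372.5] [58.1 97.6] 79.6
holder top 0.35 [190.8 212.1] 14722 [187.9 212.9] [131.4 114.9] 81.6
roundel side 0.63 [385.3 246.8] 802 [386.  250.5] [27. 34.] 90.0
roundel top 0.89 [307.3 147.7] 1345 [311.  147.5] [41. 40.] 90.0
slat side 0.9 [423.4 255.9] 895 [422.3 252.2] [98.6 12. ] 67.8
slat top 0.63 [311.  104.8] 1536 [310.8 104.5] [ 10.6 148.6] 85.4
handle side 0.59 [188.7 381.3] 4008 [188.6 371.7] [87.  60.2] 84.3
handle side 0.58 [357.7 354.6] 4550 [345.  356.7] [ 73.3 127.9] 61.0
handle top 0.8 [476.2 370.7] 4544 [467.9 372.4] [59.2 99.3] 80.5
handle top 0.6 [462.9 201.2] 5177 [464.5 213.6] [ 67.1 127. ] 5.2
handle top 0.49 [320.3 233.6] 1566 [321.6 234.7] [47.2 34. ] 86.3
lid side 0.89 [381.6 333.9] 1543 [382.3 334.8] [77.4 30. ] 74.6
lid side 0.57 [189.4 378.1] 3265 [188.4 377.9] [64.  58.3] 85.0
lid side 0.24 [316.4 259.7] 965 [316.4 259. ] [25.9 38. ] 82.9
lid top 0.97 [480.6 371. ] 3620 [482.4 370.7] [57.  64.3] 80.5
lid top 0.8 [463.7 173.5] 1508 [468.4 169.8] [26.6 71.8] 83.2
```

```bash
python3 - <<'E'
import cv2
a=cv2.imread("pics/tc.png");print(a.shape)
cv2.imwrite("pics/tc2.png",cv2.resize(a,(440,600)))
E
```

```text
(750, 550, 3)
```

View pics/tc2.png

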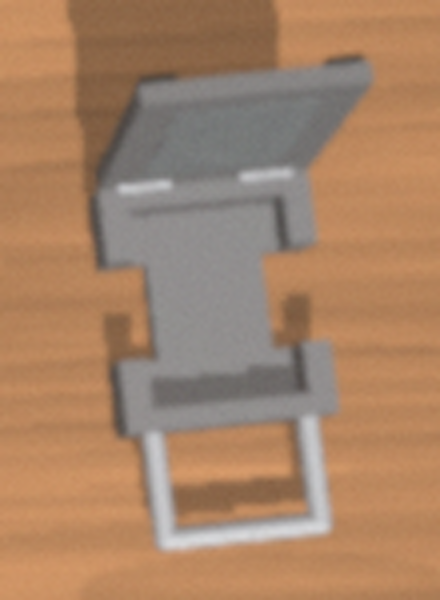

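View pics/sc.png

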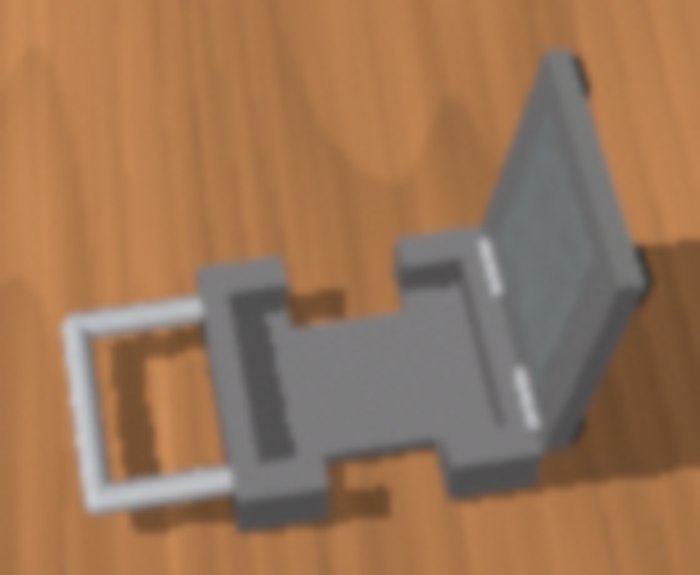

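The pictures show the case with its handle towards the robot (bar at top px ~(470,273)) and the lid open past upright (free edge at top ~(475,160)). I'll fit the case pose from clicked corners in both views, and the plaque and board from their corners too.

```bash
cat > fit.py <<'E'
from h import *
from scipy.optimize import least_squares
T=lambda u,v:(410+u/4,140+v/4)
S=lambda u,v:(270+u/5,285+v/5)
mm=[((-112,38,23),T(166,537),S(78,325)),((-112,-38,23),T(319,520),S(97,498)),
((24,52,32),T(103,266),S(399,240)),((24,-52,32),T(313,246),S(445,463)),((-24,-52,32),T(331,344),S(325,488)),((-24,52,32),T(120,363),S(284,260)),
((-60,52,32),T(126,433),S(203,268)),((-60,-52,32),T(337,410),S(238,493))]
P=np.array([m[0] for m in mm])/1000; pt=np.array([m[1] for m in mm]); ps=np.array([m[2] for m in mm])
def place(p,Q):
    c,s=np.cos(p[3]),np.sin(p[3]); return Q@np.array([[c,s,0],[-s,c,0],[0,0,1]])+p[:3]
f=lambda p:np.r_[(proj("top",place(p,P))-pt).ravel(),(proj("side",place(p,P))-ps).ravel()]
r=least_squares(f,[.45,-.25,0,0],loss='soft_l1'); print("case",np.round(r.x,4),"yawdeg",np.degrees(r.x[3]).round(2)); print(f(r.x).reshape(2,-1,2).round(1).tolist())
print("tri z",tri(ps,pt).round(3).tolist())
print("handle",place(r.x,np.array([[-.112,0,.023]])),"lid corners tri?")
E
python3 fit.py
python3 - <<'E'
from h import *
im=cv2.imread("pics/top0.png"); crop("top",im,290,195,70,75,8,"pics/tp.png")
im=cv2.imread("pics/side0.png"); crop("side",im,285,235,70,50,10,"pics/sp.png")
m=np.load("masks.npz")
for t,h in(("plaque",.018),("board",.018),("roundel",.017),("slat",.010)):
    for c in("top","side"):
        q=cv2.boxPoints(cv2.minAreaRect(np.argwhere(m[t+"_"+c])[:,::-1].astype(np.float32)))
        w=onz(c,q,h); print(t,c,w.mean(0).round(4),w.round(3)[:,:2].tolist())
E
```

```text
case [ 0.4909 -0.2962 -0.      0.0767] yawdeg 4.39
[[[-0.7, 0.3], [-0.3, 0.6], [0.5, -0.9], [0.8, -1.1], [-0.6, -1.3], [-0.8, -0.7], [-0.1, 0.2], [0.2, 0.5]], [[-0.6, 0.2], [-0.0, 0.2], [-0.6, -0.4], [1.1, 1.1], [0.6, -0.1], [-0.4, -1.1], [-1.5, -0.2], [-0.5, 1.7]]]
tri z [[0.377, -0.268, 0.025], [0.383, -0.343, 0.024], [0.511, -0.242, 0.029], [0.517, -0.344, 0.033], [0.469, -0.351, 0.033], [0.463, -0.248, 0.03], [0.429, -0.249, 0.031], [0.436, -0.351, 0.036]]
handle [[ 0.37921201 -0.30481787  0.02295674]] lid corners tri?
plaque top [ 0.4621 -0.018   0.018 ] [[0.506, 0.018], [0.509, -0.049], [0.418, -0.053], [0.415, 0.013]]
plaque side [ 0.4605 -0.0255  0.018 ] [[0.413, 0.012], [0.507, 0.018], [0.506, -0.063], [0.416, -0.069]]
board top [0.5119 0.2426 0.018 ] [[0.63, 0.372], [0.656, 0.148], [0.393, 0.115], [0.368, 0.336]]
board side [0.5156 0.2379 0.018 ] [[0.363, 0.337], [0.669, 0.382], [0.65, 0.132], [0.381, 0.1]]
roundel top [ 0.6357 -0.0008  0.017 ] [[0.678, 0.038], [0.676, -0.042], [0.593, -0.039], [0.595, 0.04]]
roundel side [ 0.6321 -0.0097  0.017 ] [[0.598, 0.038], [0.683, 0.03], [0.664, -0.057], [0.584, -0.05]]
slat top [ 0.7257 -0.0026  0.01  ] [[0.728, 0.147], [0.746, -0.151], [0.724, -0.152], [0.706, 0.146]]
slat side [ 0.7207 -0.0047  0.01  ] [[0.693, 0.14], [0.727, 0.155], [0.746, -0.152], [0.717, -0.162]]
```

View pics/tp.png

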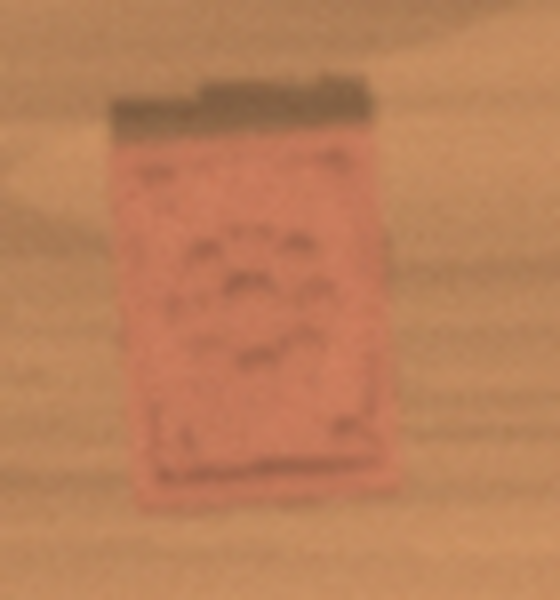

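View pics/sp.png

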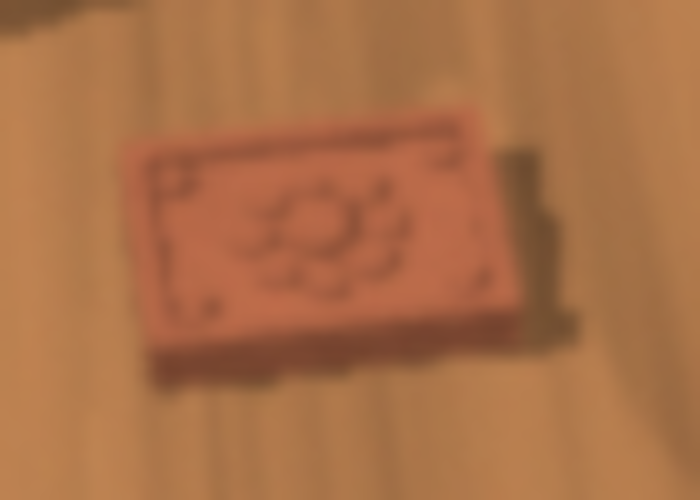

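```bash
cat > pl.py <<'E'
from h import *
from scipy.optimize import least_squares
def place(p,Q):
    c,s=np.cos(p[-1]),np.sin(p[-1]); return Q@np.array([[c,s,0],[-s,c,0],[0,0,1]])+p[:3]
def fitrect(pt,ps,lx,ly,x0):
    Q=np.array([(lx,ly,0),(lx,-ly,0),(-lx,-ly,0),(-lx,ly,0)])/2000
    out={}
    for n,w in(("both",(1,1)),("top",(1,0)),("side",(0,1))):
        f=lambda p:np.r_[w[0]*(proj("top",place(p,Q))-pt).ravel(),w[1]*(proj("side",place(p,Q))-ps).ravel()]
        r=least_squares(f,x0); print(n,r.x.round(4),np.degrees(r.x[3]).round(1),"res",np.abs(r.fun).max().round(2))
# plaque top face: order (+x,+y),(+x,-y),(-x,-y),(-x,+y)
pt=np.array([(112,140),(372,122),(400,487),(138,507)])/8+(290,195)
ps=(np.array([(478,103),(522,308),(150,345),(125,143)])/10+(285,235))
print("plaque top face");fitrect(pt,ps,90,66,[.46,-.02,.018,0.05]); print(tri(ps,pt).round(4).tolist())
E
python3 pl.py
python3 - <<'E'
from h import *
# lid free edge: outer corners, lid corners tri
T=lambda u,v:(410+u/4,140+v/4); S=lambda u,v:(270+u/5,285+v/5)
print("lid inner edge corners",tri([S(548,60),S(630,290)],[T(143,100),T(365,80)]).round(3))
im=cv2.imread("pics/top0.png"); crop("t",im,115,130,150,165,3.6,"pics/tb.png")
im=cv2.imread("pics/side0.png"); crop("s",im,230,145,170,110,4.7,"pics/sb.png")
print("post",tri([(265,212)],[(268,297)]), onz("side",[(268,240)],0))
E
```

```text
plaque top face
both [ 0.4618 -0.0184  0.0177  0.0492] 2.8 res 0.53
top [ 0.4628 -0.0184  0.0085  0.0492] 2.8 res 0.39
side [ 0.4626 -0.0065  0.004   0.0488] 2.8 res 0.27
[[0.5046, 0.0157, 0.0195], [0.5082, -0.0482, 0.0165], [0.4187, -0.0527, 0.0175], [0.4158, 0.0114, 0.0179]]
lid inner edge corners [[ 0.565 -0.241  0.148]
 [ 0.575 -0.34   0.146]]
post [[0.34259147 0.08292474 0.08244267]] [[0.34321321 0.06617026 0.        ]]
```

View pics/tb.png

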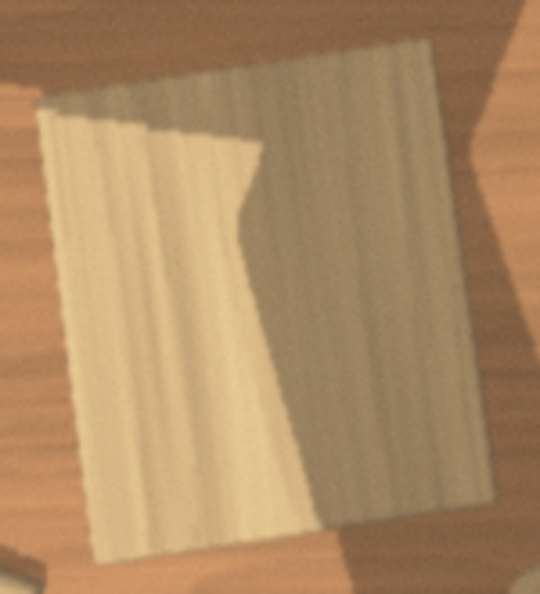

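View pics/sb.png

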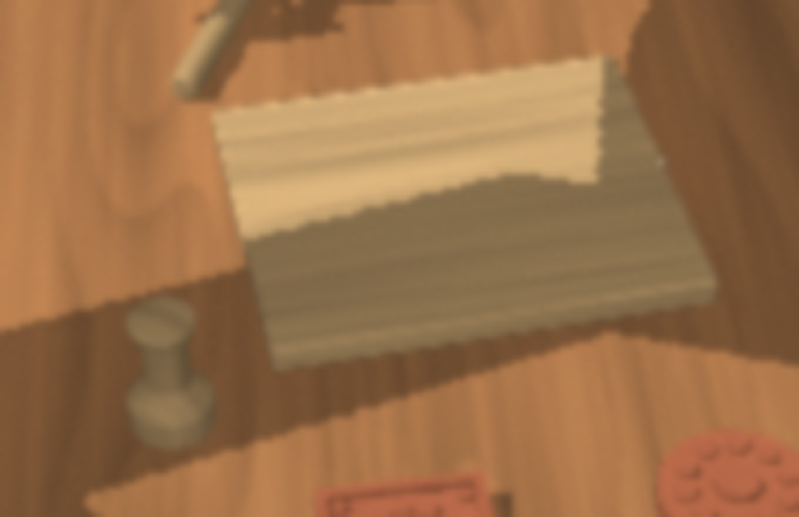

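Plaque: centre (0.462, -0.018), top at 18 mm, yaw 2.8°. Case: (0.491, -0.296), yaw 4.4°. Lid is open about 1.7 rad. The post is about 80 mm high at (0.343, 0.08). I'll move above the plaque.

```bash
python3 - <<'E'
from pl import *
pt=np.array([(38,100),(430,40),(495,500),(95,562)])/3.6+(115,130)
ps=np.array([(605,57),(713,285),(275,362),(213,115)])/4.7+(230,145)
print("board");fitrect(pt,ps,260,220,[.51,.24,.018,.1])
E
python3 -m jog '[{"dx":3,"dy":-5,"dz":0,"wz":1.5},{"dx":7,"dy":-12.76,"dz":-1.5,"wz":3.85},{"dx":7,"dy":-12.76,"dz":-1.5,"wz":3.85},{"dx":7,"dy":-12.76,"dz":-1.5,"wz":3.85},{"dx":7,"dy":-12.76,"dz":-1.5,"wz":3.85},{"dx":7,"dy":-12.76,"dz":-1.5,"wz":3.85},{"dx":7,"dy":-12.76,"dz":-1.5,"wz":3.85},{"dx":7,"dy":-12.76,"dz":-1.5,"wz":3.85},{"dx":7,"dy":-12.76,"dz":-1.5,"wz":3.85},{"dx":7,"dy":-12.76,"dz":-1.5,"wz":3.85},{"dx":7,"dy":-12.76,"dz":-1.5,"wz":3.85},{"dx":7,"dy":-12.76,"dz":-3.5,"wz":3.85},{"dx":7,"dy":-12.76,"dz":-4,"wz":3.85},{"dx":7,"dy":-12.76,"dz":-4,"wz":3.85}]'
python3 - <<'E'
from h import *
for c in("side","top"): cv2.imwrite(f"pics/a_{c}.png",eyes.capture(c))
o=get_obs();print(o['eef_pos'],o['tcp_rot'],o['clock'],o['q'].round(2))
E
```

```text
plaque top face
both [ 0.4618 -0.0184  0.0177  0.0492] 2.8 res 0.53
top [ 0.4628 -0.0184  0.0085  0.0492] 2.8 res 0.39
side [ 0.4626 -0.0065  0.004   0.0488] 2.8 res 0.27
[[0.5046, 0.0157, 0.0195], [0.5082, -0.0482, 0.0165], [0.4187, -0.0527, 0.0175], [0.4158, 0.0114, 0.0179]]
board
both [0.5107 0.2443 0.0108 0.1327] 7.6 res 1.83
top [0.5125 0.2459 0.0025 0.1284] 7.4 res 0.25
side [5.106e-01 2.573e-01 5.000e-04 1.455e-01] 8.3 res 0.93
[0.18188841 0.49246888 0.23130143] [-5.52834856e-01 -3.09255615e+00  2.67765712e-05] 1.0 [ 1.22  0.26 -0.14  1.17  0.    1.57]schema error: expected keys dx, dy, dz, wx, wy, wz, hand
```

View pics/a_side.png

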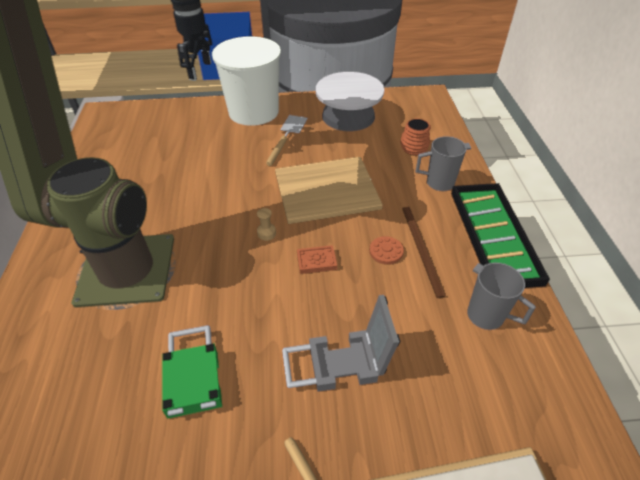

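The picture shows an unchanged scene, because the move was refused. Every row needs all seven keys.

```bash

python3 -m jog '[{"dx":3,"dy":-5,"dz":0,"wx":0,"wy":0,"wz":1.5,"hand":-1},{"dx":7,"dy":-12.76,"dz":-1.5,"wx":0,"wy":0,"wz":3.85,"hand":-1},{"dx":7,"dy":-12.76,"dz":-1.5,"wx":0,"wy":0,"wz":3.85,"hand":-1},{"dx":7,"dy":-12.76,"dz":-1.5,"wx":0,"wy":0,"wz":3.85,"hand":-1},{"dx":7,"dy":-12.76,"dz":-1.5,"wx":0,"wy":0,"wz":3.85,"hand":-1},{"dx":7,"dy":-12.76,"dz":-1.5,"wx":0,"wy":0,"wz":3.85,"hand":-1},{"dx":7,"dy":-12.76,"dz":-1.5,"wx":0,"wy":0,"wz":3.85,"hand":-1},{"dx":7,"dy":-12.76,"dz":-1.5,"wx":0,"wy":0,"wz":3.85,"hand":-1},{"dx":7,"dy":-12.76,"dz":-1.5,"wx":0,"wy":0,"wz":3.85,"hand":-1},{"dx":7,"dy":-12.76,"dz":-1.5,"wx":0,"wy":0,"wz":3.85,"hand":-1},{"dx":7,"dy":-12.76,"dz":-1.5,"wx":0,"wy":0,"wz":3.85,"hand":-1},{"dx":7,"dy":-12.76,"dz":-3.0,"wx":0,"wy":0,"wz":3.85,"hand":-1},{"dx":7,"dy":-12.76,"dz":-3.5,"wx":0,"wy":0,"wz":3.85,"hand":-1},{"dx":7,"dy":-12.76,"dz":-3.5,"wx":0,"wy":0,"wz":3.85,"hand":-1}]'
python3 - <<'E'
from h import *
for c in("side","top"): cv2.imwrite(f"pics/a_{c}1.png",eyes.capture(c))
o=get_obs();print(o['eef_pos'],o['tcp_rot'],o['clock'],o['q'].round(2),o['contact_force'])
E
```

```text
clock: 2.75
eef_pos: [0.4596, -0.0168, 0.09]
tcp_rot: [0.08, -3.136, -0.001]
contact_force: [0.0, 0.1, 1.2]
gripper_width: 0.0851
[ 0.46218992 -0.01714895  0.09213319] [-7.94581006e-02  3.13969628e+00  2.97037796e-04] 2.85 [-0.04  0.26 -0.53  0.78  0.   -0.09] [ 0.16708456 -0.94091255  0.84786151]
```

View pics/a_side1.png

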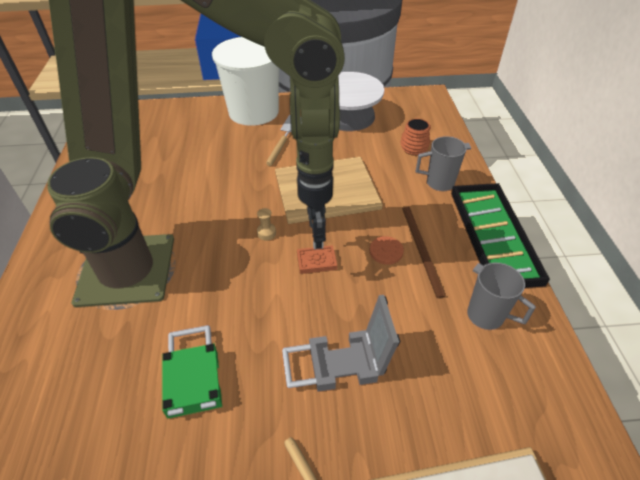

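View pics/a_top1.png

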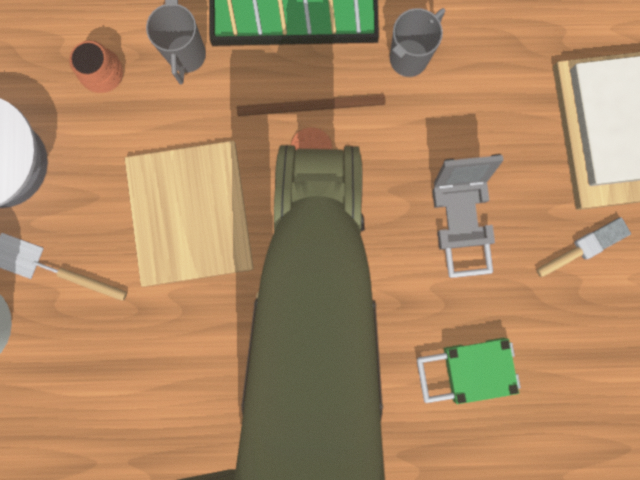

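The gripper hangs over the plaque at side px (318,245), jaws along the plaque's short side. I'll descend and grip.

```bash

python3 -m jog '[{"dx":0,"dy":-0.03,"dz":-1.0,"wx":0,"wy":0,"wz":0,"hand":-1},{"dx":0,"dy":-0.03,"dz":-1.8,"wx":0,"wy":0,"wz":0,"hand":-1},{"dx":0,"dy":-0.03,"dz":-2.25,"wx":0,"wy":0,"wz":0,"hand":-1},{"dx":0,"dy":-0.03,"dz":-2.25,"wx":0,"wy":0,"wz":0,"hand":-1},{"dx":0,"dy":-0.03,"dz":-2.25,"wx":0,"wy":0,"wz":0,"hand":1},{"dx":0,"dy":-0.03,"dz":-2.25,"wx":0,"wy":0,"wz":0,"hand":1},{"dx":0,"dy":-0.03,"dz":-2.25,"wx":0,"wy":0,"wz":0,"hand":1},{"dx":0,"dy":-0.03,"dz":-2.25,"wx":0,"wy":0,"wz":0,"hand":1}]' 40
python3 - <<'E'
from h import *
a=eyes.capture("side"); crop("s",a,260,140,120,150,4,"pics/g1.png")
o=get_obs();print(o['eef_pos'],o['tcp_rot'],o['gripper_width'],o['contact_force'])
E
```

```text
clock: 3.85
eef_pos: [0.4636, -0.0187, 0.0031]
tcp_rot: [-0.078, 3.137, 0.001]
contact_force: [-2.2, 0.7, 6.0]
gripper_width: 0.0644
[ 0.46356365 -0.0187454   0.00312344] [-7.79368284e-02  3.13698171e+00  1.12651905e-03] 0.06464383302913712 [-0.65204329  1.39464061  5.88210943]
```

View pics/g1.png

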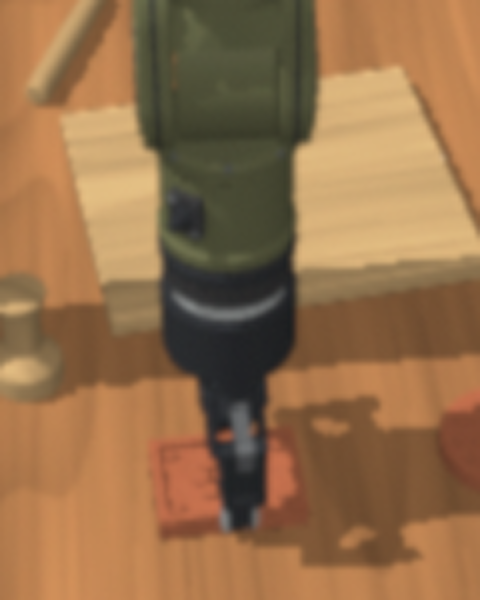

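The grip holds: width 64.5 mm on a 66 mm plaque, fingers centred at side px (320,265). I'll lift and carry it above the recess.

```bash

python3 -m jog '[{"dx":0,"dy":0,"dz":0.6,"wx":0,"wy":0,"wz":0,"hand":1},{"dx":0,"dy":0,"dz":1.6,"wx":0,"wy":0,"wz":0,"hand":1},{"dx":0,"dy":0,"dz":2.6,"wx":0,"wy":0,"wz":0,"hand":1},{"dx":0,"dy":-0.5,"dz":2.8,"wx":0,"wy":0,"wz":0,"hand":1},{"dx":0.1,"dy":-1.3,"dz":2.8,"wx":0,"wy":0,"wz":0,"hand":1},{"dx":0.3,"dy":-2.3,"dz":2.8,"wx":0,"wy":0,"wz":0.1,"hand":1},{"dx":0.5,"dy":-3.3,"dz":2.8,"wx":0,"wy":0,"wz":0.2,"hand":1},{"dx":0.6,"dy":-4.3,"dz":2.8,"wx":0,"wy":0,"wz":0.27,"hand":1},{"dx":0.73,"dy":-5.3,"dz":2.8,"wx":0,"wy":0,"wz":0.27,"hand":1},{"dx":0.73,"dy":-6.2,"dz":2.8,"wx":0,"wy":0,"wz":0.27,"hand":1},{"dx":0.73,"dy":-6.94,"dz":2.8,"wx":0,"wy":0,"wz":0.27,"hand":1},{"dx":0.73,"dy":-6.94,"dz":2.3,"wx":0,"wy":0,"wz":0.27,"hand":1},{"dx":0.73,"dy":-6.94,"dz":1.8,"wx":0,"wy":0,"wz":0.27,"hand":1},{"dx":0.73,"dy":-6.94,"dz":1.5,"wx":0,"wy":0,"wz":0.27,"hand":1},{"dx":0.73,"dy":-6.94,"dz":1.5,"wx":0,"wy":0,"wz":0.27,"hand":1}]'
python3 - <<'E'
from h import *
a=eyes.capture("side"); crop("s",a,260,230,150,170,3.5,"pics/g2.png")
a=eyes.capture("top"); crop("s",a,380,130,160,160,3.5,"pics/g2t.png")
o=get_obs();print(o['eef_pos'],o['tcp_rot'],o['gripper_width'],o['contact_force'],o['q'].round(2))
E
```

```text
clock: 5.78
eef_pos: [0.4904, -0.2963, 0.0608]
tcp_rot: [0.122, -3.138, -0.001]
contact_force: [-0.7, -0.3, -2.4]
gripper_width: 0.0644
[ 0.4915465  -0.2968411   0.06200345] [-1.22303486e-01  3.13842205e+00 -9.70140121e-04] 0.0645025336320805 [-0.51999896 -0.62368011 -1.11990446] [-0.54  0.46 -0.3   0.81 -0.   -0.62]
```

View pics/g2.png

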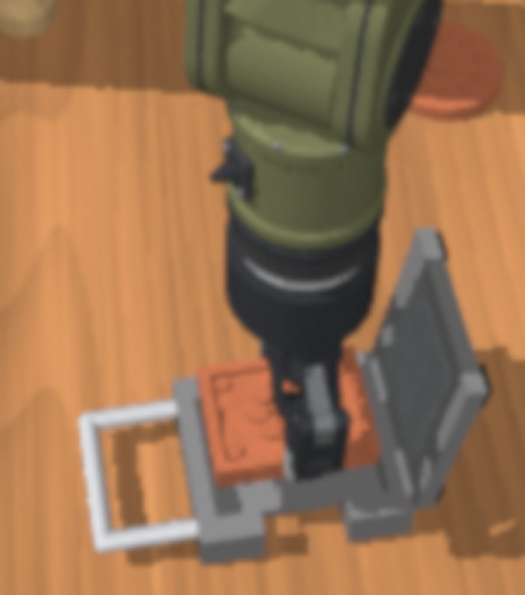

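View pics/g2t.png

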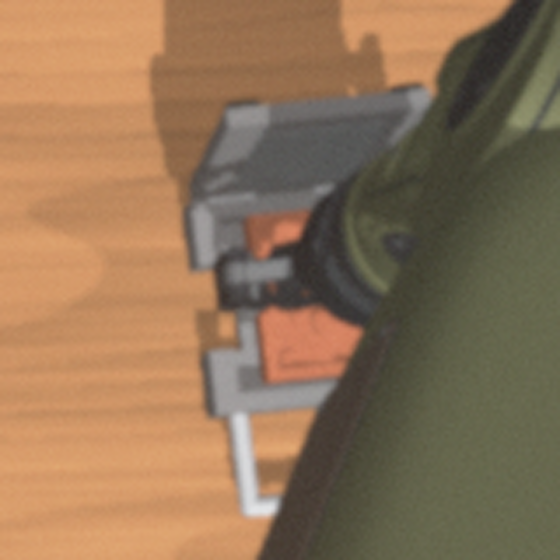

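The plaque hangs about 25 mm over the recess. Its left edge runs from top px (450.9,191.4) to (456.6,239.1). I'll check its offset against the case numerically.

```bash
python3 - <<'E'
from h import *
def inv(c,pts,z):
    w=onz(c,pts,z)[:,:2]-np.array([.4909,-.2962]); a=.0767; R=np.array([[np.cos(a),np.sin(a)],[-np.sin(a),np.cos(a)]]); return (w@R.T).round(4)
print(inv("top",[(450.9,191.4),(456.6,239.1)],.077),"exp (45,33),(-45,33)")
s=lambda u,v:(260+u/3.5,230+v/3.5)
print(inv("side",[s(198,367),s(215,470)],.077),"exp (-45,33),(-45,-33)")
E
```

```text
[[ 0.0422  0.0304]
 [-0.0482  0.0306]] exp (45,33),(-45,33)
[[-0.0475  0.0304]
 [-0.0485 -0.0335]] exp (-45,33),(-45,-33)
```

By both views it sits about 3 mm towards the handle and 1–2 mm towards -y. I'll correct that and lower it.

```bash

python3 -m jog '[{"dx":0.06,"dy":0.03,"dz":0,"wx":0,"wy":0,"wz":0,"hand":1},{"dx":0.06,"dy":0.03,"dz":-0.35,"wx":0,"wy":0,"wz":0,"hand":1},{"dx":0.06,"dy":0.03,"dz":-0.6,"wx":0,"wy":0,"wz":0,"hand":1},{"dx":0.06,"dy":0.03,"dz":-0.8,"wx":0,"wy":0,"wz":0,"hand":1},{"dx":0.06,"dy":0.03,"dz":-0.95,"wx":0,"wy":0,"wz":0,"hand":1},{"dx":0.06,"dy":0.03,"dz":-1.05,"wx":0,"wy":0,"wz":0,"hand":1},{"dx":0.06,"dy":0.03,"dz":-1.05,"wx":0,"wy":0,"wz":0,"hand":1}]'
python3 - <<'E'
from h import *
a=eyes.capture("side"); crop("s",a,260,230,150,170,3.5,"pics/g3.png")
o=get_obs();print(o['eef_pos'],o['gripper_width'],o['contact_force'])
E
```

```text
clock: 6.75
eef_pos: [0.4933, -0.2955, 0.019]
tcp_rot: [0.122, -3.139, -0.0]
contact_force: [-0.6, -0.6, -0.8]
gripper_width: 0.065
[ 0.49353594 -0.2955583   0.01930819] 0.0649899059299951 [-0.48590705  1.00620938 -2.05918813]
```

View pics/g3.png

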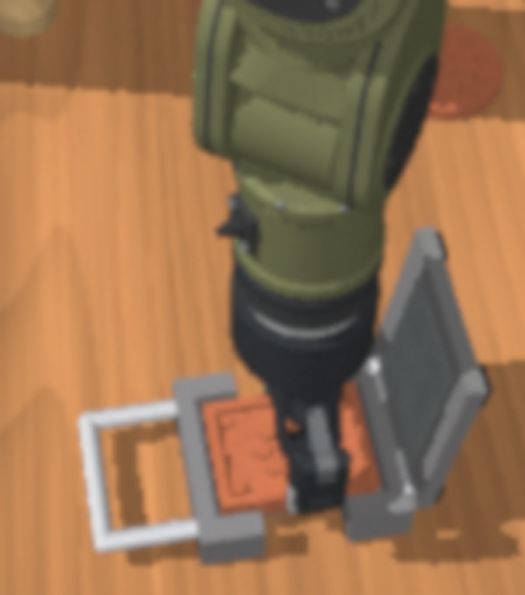

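The plaque is in the recess mouth with no contact force. I'll lower the last 4 mm, open and rise.

```bash

python3 -m jog '[{"dx":0,"dy":0,"dz":-0.1,"wx":0,"wy":0,"wz":0,"hand":1},{"dx":0,"dy":0,"dz":-0.1,"wx":0,"wy":0,"wz":0,"hand":0},{"dx":0,"dy":0,"dz":-0.1,"wx":0,"wy":0,"wz":0,"hand":-1},{"dx":0,"dy":0,"dz":-0.1,"wx":0,"wy":0,"wz":0,"hand":-1},{"dx":0,"dy":0,"dz":-0.1,"wx":0,"wy":0,"wz":0,"hand":-1},{"dx":0,"dy":0,"dz":0.5,"wx":0,"wy":0,"wz":0,"hand":-1},{"dx":0,"dy":0,"dz":1.5,"wx":0,"wy":0,"wz":0,"hand":-1},{"dx":-0.5,"dy":0,"dz":2.7,"wx":0,"wy":0,"wz":0,"hand":-1},{"dx":-0.5,"dy":0,"dz":4,"wx":0,"wy":0,"wz":0,"hand":-1},{"dx":-0.5,"dy":0.5,"dz":5,"wx":0,"wy":0,"wz":0,"hand":0},{"dx":-0.5,"dy":2,"dz":5,"wx":0,"wy":0,"wz":0,"hand":1},{"dx":-0.5,"dy":3,"dz":5,"wx":0,"wy":0,"wz":0,"hand":1}]'
python3 - <<'E'
from h import *
a=eyes.capture("side"); crop("s",a,270,285,140,115,5,"pics/g4.png")
a=eyes.capture("top"); crop("s",a,410,140,110,150,4,"pics/g4t.png")
o=get_obs();print(o['eef_pos'],o['gripper_width'],o['contact_force'])
E
```

```text
clock: 8.3
eef_pos: [0.4735, -0.174, 0.2203]
tcp_rot: [-0.122, 3.137, -0.0]
contact_force: [0.5, 0.4, -0.7]
gripper_width: 0.0325
[ 0.4728241  -0.17223758  0.21974525] 0.01626591185990373 [ 1.08240459 -1.14883362 -0.15874304]
```

View pics/g4.png

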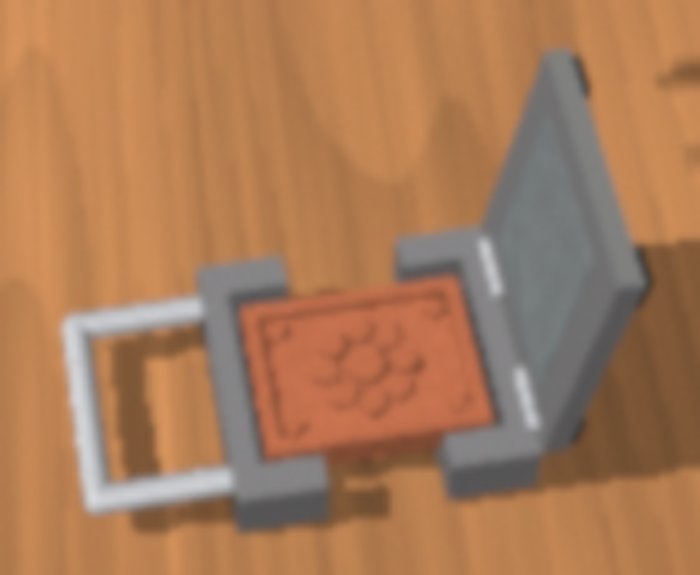

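View pics/g4t.png

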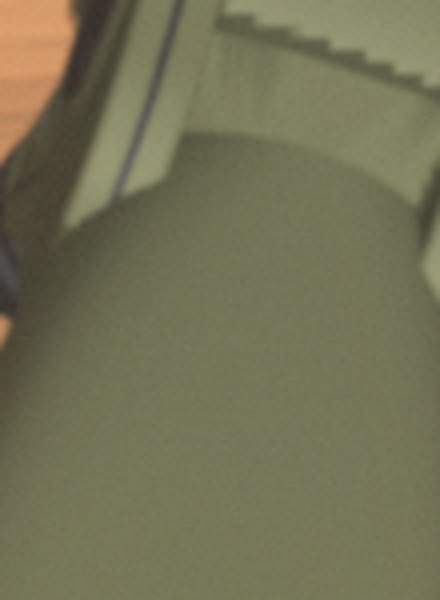

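The side view shows the plaque flat and flush inside the recess, the case unmoved and the lid open. The top view is blocked by the arm. Now the shut fingers go behind the lid.

```bash

python3 -m jog '[{"dx":1.2,"dy":0,"dz":0,"wx":0,"wy":0,"wz":0,"hand":1},{"dx":2.4,"dy":0,"dz":0,"wx":0,"wy":0,"wz":0,"hand":1},{"dx":3.69,"dy":-0.5,"dz":0,"wx":0,"wy":0,"wz":0,"hand":1},{"dx":3.69,"dy":-1.6,"dz":0,"wx":0,"wy":0,"wz":0,"hand":1},{"dx":3.69,"dy":-2.76,"dz":-0.5,"wx":0,"wy":0,"wz":0,"hand":1},{"dx":3.69,"dy":-2.76,"dz":-1.5,"wx":0,"wy":0,"wz":0,"hand":1},{"dx":3.69,"dy":-2.76,"dz":-2.5,"wx":0,"wy":0,"wz":0,"hand":1},{"dx":3.69,"dy":-2.76,"dz":-2.5,"wx":0,"wy":0,"wz":0,"hand":1},{"dx":3.69,"dy":-2.76,"dz":-2.5,"wx":0,"wy":0,"wz":0,"hand":1}]'
python3 - <<'E'
from h import *
a=eyes.capture("side"); crop("s",a,270,245,190,160,4,"pics/g5.png")
o=get_obs();print(o['eef_pos'],o['tcp_rot'],o['gripper_width'],o['contact_force'],o['q'].round(2))
E
```

```text
clock: 9.52
eef_pos: [0.6218, -0.2866, 0.1206]
tcp_rot: [-0.122, 3.138, -0.001]
contact_force: [0.0, -0.3, 0.2]
gripper_width: -0.0
[ 0.6224193  -0.28669988  0.12150255] [-1.21822234e-01  3.13615618e+00 -2.65421365e-03] -2.1858686223848155e-05 [-0.35019616  0.69803887  0.54779995] [-0.43  0.59  0.1   1.08 -0.   -0.51]
```

View pics/g5.png

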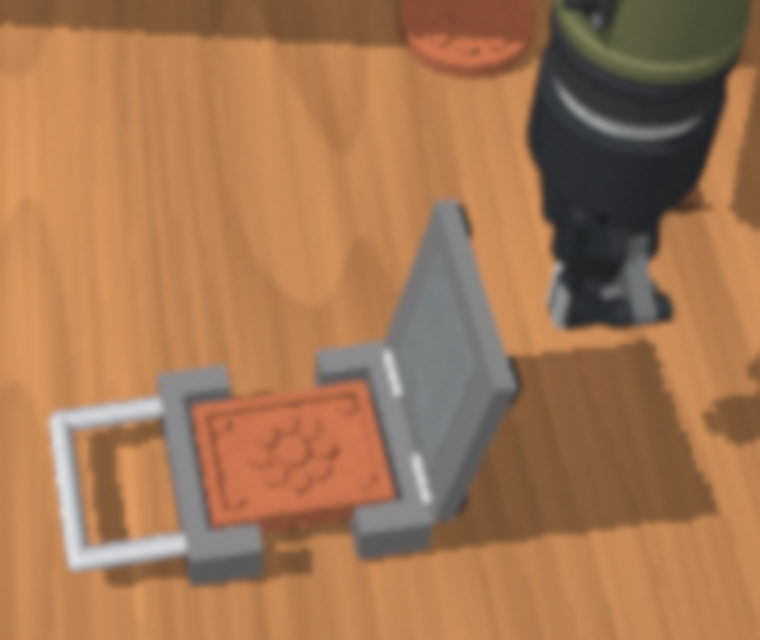

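The fingers stand behind the lid at side px ~(423,318). I'll push to about upright and past, then check that the case hasn't slid.

```bash

python3 -m jog '[{"dx":-0.35,"dy":-0.03,"dz":0.1,"wx":0,"wy":0,"wz":0,"hand":1},{"dx":-0.65,"dy":-0.05,"dz":0.15,"wx":0,"wy":0,"wz":0,"hand":1},{"dx":-0.95,"dy":-0.07,"dz":0.15,"wx":0,"wy":0,"wz":0,"hand":1},{"dx":-1.25,"dy":-0.1,"dz":0.17,"wx":0,"wy":0,"wz":0,"hand":1},{"dx":-1.55,"dy":-0.12,"dz":0.17,"wx":0,"wy":0,"wz":0,"hand":1},{"dx":-1.87,"dy":-0.14,"dz":0.13,"wx":0,"wy":0,"wz":0,"hand":1}]'
python3 - <<'E'
from h import *
a=eyes.capture("side"); crop("s",a,270,245,190,160,4,"pics/g6.png")
o=get_obs();print(o['eef_pos'],o['tcp_rot'],o['gripper_width'],o['contact_force'],o['q'].round(2))
E
```

```text
clock: 10.32
eef_pos: [0.5462, -0.292, 0.1251]
tcp_rot: [-0.122, 3.138, -0.002]
contact_force: [3.2, -0.9, 2.5]
gripper_width: -0.0001
[ 0.54374227 -0.29197193  0.12451523] [ 1.20584707e-01 -3.13749625e+00  1.12353680e-03] -0.00012417122073583736 [-0.90055634 -0.76199347  1.89036122] [-0.49  0.48 -0.09  1.   -0.   -0.57]
```

View pics/g6.png

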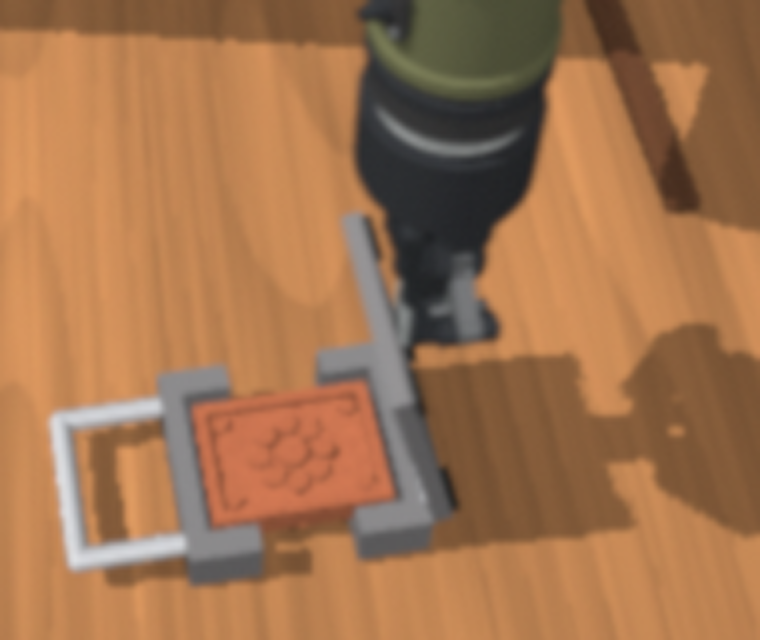

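The case hasn't moved (rim corners are at the same pixels) and the lid is just past upright. I'll follow the arc down.

```bash

python3 -m jog '[{"dx":-0.28,"dy":-0.02,"dz":-0.06,"wx":0,"wy":0,"wz":0,"hand":1},{"dx":-0.55,"dy":-0.04,"dz":-0.17,"wx":0,"wy":0,"wz":0,"hand":1},{"dx":-0.83,"dy":-0.06,"dz":-0.32,"wx":0,"wy":0,"wz":0,"hand":1},{"dx":-1.08,"dy":-0.08,"dz":-0.5,"wx":0,"wy":0,"wz":0,"hand":1},{"dx":-1.3,"dy":-0.1,"dz":-0.72,"wx":0,"wy":0,"wz":0,"hand":1},{"dx":-1.5,"dy":-0.12,"dz":-0.95,"wx":0,"wy":0,"wz":0,"hand":1},{"dx":-1.67,"dy":-0.13,"dz":-1.22,"wx":0,"wy":0,"wz":0,"hand":1},{"dx":-1.8,"dy":-0.14,"dz":-1.5,"wx":0,"wy":0,"wz":0,"hand":1},{"dx":-1.9,"dy":-0.15,"dz":-1.75,"wx":0,"wy":0,"wz":0,"hand":1},{"dx":-1.95,"dy":-0.15,"dz":-1.95,"wx":0,"wy":0,"wz":0,"hand":1},{"dx":-1.95,"dy":-0.15,"dz":-2.07,"wx":0,"wy":0,"wz":0,"hand":1},{"dx":-1.95,"dy":-0.15,"dz":-2.1,"wx":0,"wy":0,"wz":0,"hand":1},{"dx":-1.95,"dy":-0.15,"dz":-2.13,"wx":0,"wy":0,"wz":0,"hand":1}]'
python3 - <<'E'
from h import *
a=eyes.capture("side"); crop("s",a,270,245,190,160,4,"pics/g7.png")
o=get_obs();print(o['eef_pos'],o['tcp_rot'],o['gripper_width'],o['contact_force'],o['q'].round(2))
E
```

```text
clock: 12.0
eef_pos: [0.468, -0.2975, 0.0416]
tcp_rot: [0.122, -3.139, 0.001]
contact_force: [-6.3, 3.5, 26.9]
gripper_width: 0.0003
[ 0.46798839 -0.29748962  0.0416831 ] [ 1.22078601e-01 -3.13920989e+00  1.10151212e-03] -0.0001408268371676167 [-5.46090106  2.19148016 19.84456411] [-0.57  0.46 -0.38  0.74 -0.   -0.64]
```

View pics/g7.png

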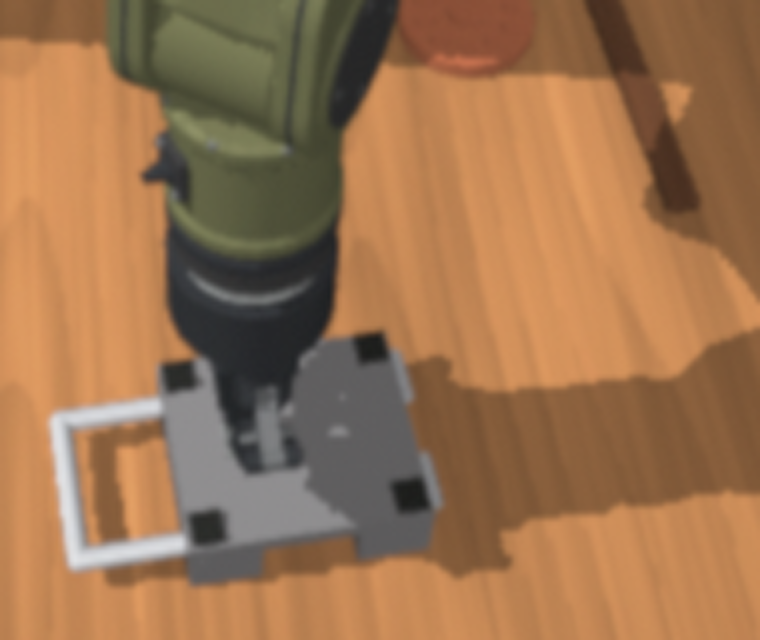

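The lid is shut: tip at 41.7 mm against an expected 42 mm for the outer face, with 20 N pressing, and the case is unmoved. I'll rise, turn the jaws 90° and go over the bar.

```bash

python3 -m jog '[{"dx":0,"dy":0,"dz":0.5,"wx":0,"wy":0,"wz":0,"hand":1},{"dx":0,"dy":0,"dz":1.2,"wx":0,"wy":0,"wz":0,"hand":1},{"dx":-0.5,"dy":0,"dz":1.8,"wx":0,"wy":0,"wz":-1.7,"hand":1},{"dx":-1,"dy":-0.1,"dz":2,"wx":0,"wy":0,"wz":-3.4,"hand":1},{"dx":-1.5,"dy":-0.15,"dz":2,"wx":0,"wy":0,"wz":-5.1,"hand":1},{"dx":-2.22,"dy":-0.19,"dz":2,"wx":0,"wy":0,"wz":-6.8,"hand":0.3},{"dx":-2.22,"dy":-0.19,"dz":2,"wx":0,"wy":0,"wz":-8.5,"hand":0.3},{"dx":-2.22,"dy":-0.19,"dz":2,"wx":0,"wy":0,"wz":-10.2,"hand":0.3},{"dx":-2.22,"dy":-0.19,"dz":2,"wx":0,"wy":0,"wz":-11.9,"hand":0.3},{"dx":-2.22,"dy":-0.19,"dz":1.5,"wx":0,"wy":0,"wz":-13.6,"hand":0.3},{"dx":-2.22,"dy":-0.19,"dz":0.8,"wx":0,"wy":0,"wz":-15,"hand":0.3},{"dx":-2.22,"dy":-0.19,"dz":0.5,"wx":0,"wy":0,"wz":-15,"hand":0.3},{"dx":-2.22,"dy":-0.19,"dz":0.5,"wx":0,"wy":0,"wz":-15,"hand":0.3}]'
python3 - <<'E'
from h import *
a=eyes.capture("side"); crop("s",a,250,225,190,160,4,"pics/g8.png")
a=eyes.capture("top"); crop("s",a,390,140,150,160,3.7,"pics/g8t.png")
o=get_obs();print(o['eef_pos'],o['tcp_rot'],o['gripper_width'],o['contact_force'],o['q'].round(2))
E
```

```text
clock: 13.68
eef_pos: [0.3785, -0.3043, 0.0584]
tcp_rot: [-2.129, -2.306, 0.0]
contact_force: [0.0, 0.3, -0.9]
gripper_width: 0.0301
[ 0.37976648 -0.30530662  0.05973082] [2.13179015e+00 2.30714272e+00 2.35695253e-05] 0.02982898146448697 [0.45813583 0.385069   0.57499014] [-0.68  0.34 -0.52  0.71 -0.    0.81]
```

View pics/g8.png

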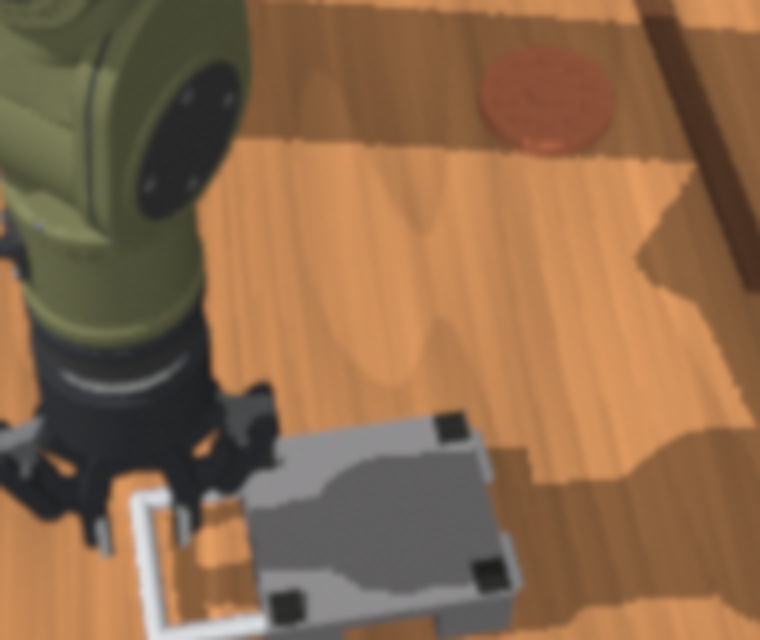

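View pics/g8t.png

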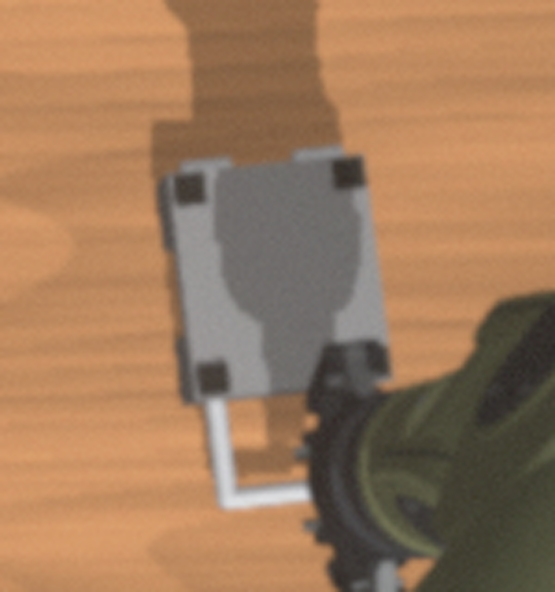

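The jaws straddle the bar at side px ~(286,355). The right linkage knuckle at side px ~(317,340) stands near the case's end, so I'll check its height.

```bash
python3 - <<'E'
from h import *
s=lambda u,v:(250+u/4,225+v/4)
# intersect with plane y=-0.305
for n,p in(("tipR",s(184,543)),("tipL",s(106,552)),("knR low",s(262,462)),("knR right",s(276,430)),("knL low",s(52,510)),("caseNearTop",s(0,0))):
    o,D=ray("side",[p]); t=(-0.31-o[1])/D[0,1]; print(n,(o+D[0]*t).round(3))
print(proj("side",[(.428,-.305,.046)]))
E
```

```text
tipR [ 0.398 -0.31   0.055]
tipL [ 0.36  -0.31   0.052]
knR low [ 0.436 -0.31   0.124]
knR right [ 0.443 -0.31   0.151]
knL low [ 0.338 -0.31   0.096]
caseNearTop [ 0.353 -0.31   0.43 ]
[[311.44249898 359.51642769]]
```

The knuckle will clear the lid by about 20 mm. I'll descend onto the bar and grip at 40 N.

```bash

python3 -m jog '[{"dx":0,"dy":0,"dz":-0.5,"wx":0,"wy":0,"wz":0,"hand":0.3},{"dx":0,"dy":0,"dz":-1.0,"wx":0,"wy":0,"wz":0,"hand":0.3},{"dx":0,"dy":0,"dz":-1.34,"wx":0,"wy":0,"wz":0,"hand":0.3},{"dx":0,"dy":0,"dz":-1.34,"wx":0,"wy":0,"wz":0,"hand":0.3},{"dx":0,"dy":0,"dz":-1.34,"wx":0,"wy":0,"wz":0,"hand":1},{"dx":0,"dy":0,"dz":-1.34,"wx":0,"wy":0,"wz":0,"hand":1},{"dx":0,"dy":0,"dz":-1.34,"wx":0,"wy":0,"wz":0,"hand":1},{"dx":0,"dy":0,"dz":-1.34,"wx":0,"wy":0,"wz":0,"hand":1}]' 40
python3 - <<'E'
from h import *
a=eyes.capture("side"); crop("s",a,250,225,190,160,4,"pics/g9.png")
o=get_obs();print(o['eef_pos'],o['tcp_rot'],o['gripper_width'],o['contact_force'],o['q'].round(2))
E
```

```text
clock: 14.78
eef_pos: [0.3798, -0.3056, 0.0064]
tcp_rot: [2.133, 2.305, -0.001]
contact_force: [-1.3, -0.1, 6.2]
gripper_width: 0.0096
[ 0.37978321 -0.30559663  0.00640304] [ 2.13277373e+00  2.30499700e+00 -4.54546868e-04] 0.009510061479285056 [-3.50557591 -0.25175523  6.09783644] [-0.68  0.41 -0.59  0.57 -0.    0.82]
```

View pics/g9.png

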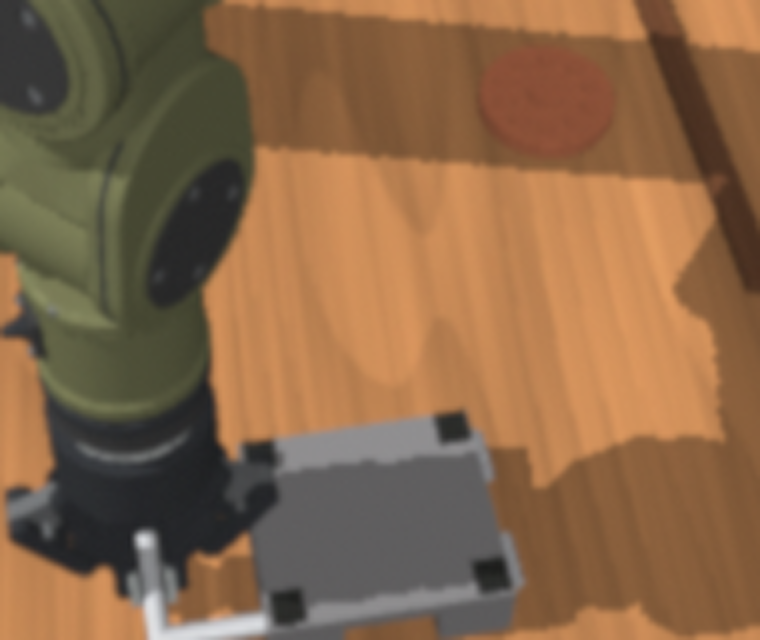

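The bar is gripped (9.5 mm opening). I'll lift along the arc about the hinge-end edge, to 45° first.

```bash

python3 -m jog '[{"dx":0.03,"dy":0,"dz":0.25,"wx":0,"wy":0,"wz":0,"hand":1},{"dx":0.11,"dy":0.01,"dz":0.56,"wx":0,"wy":0,"wz":0,"hand":1},{"dx":0.3,"dy":0.02,"dz":1.09,"wx":0,"wy":0,"wz":0,"hand":1},{"dx":0.55,"dy":0.04,"dz":1.6,"wx":0,"wy":0,"wz":0,"hand":1},{"dx":0.86,"dy":0.07,"dz":2.07,"wx":0,"wy":0,"wz":0,"hand":1},{"dx":1.24,"dy":0.1,"dz":2.5,"wx":0,"wy":0,"wz":0,"hand":1},{"dx":1.67,"dy":0.13,"dz":2.87,"wx":0,"wy":0,"wz":0,"hand":1},{"dx":1.67,"dy":0.13,"dz":2.87,"wx":0,"wy":0,"wz":0,"hand":1}]'
python3 - <<'E'
from h import *
a=eyes.capture("side"); crop("s",a,250,205,190,190,3.1,"pics/g10.png")
o=get_obs();print(o['eef_pos'],o['tcp_rot'],o['gripper_width'],o['contact_force'],o['torque'],o['q'].round(2))
E
```

```text
clock: 15.82
eef_pos: [0.4467, -0.3001, 0.122]
tcp_rot: [2.132, 2.306, -0.001]
contact_force: [-3.7, 0.7, 1.1]
gripper_width: 0.0092
[ 0.44555631 -0.2999673   0.12114678] [-2.132792   -2.30633221  0.00262216] 0.009705034302970464 [-4.27872669 -1.73445256  2.33378271] [-0.2055229   0.87100693  0.11217792] [-0.59  0.35 -0.31  0.91 -0.    0.9 ]
```

View pics/g10.png

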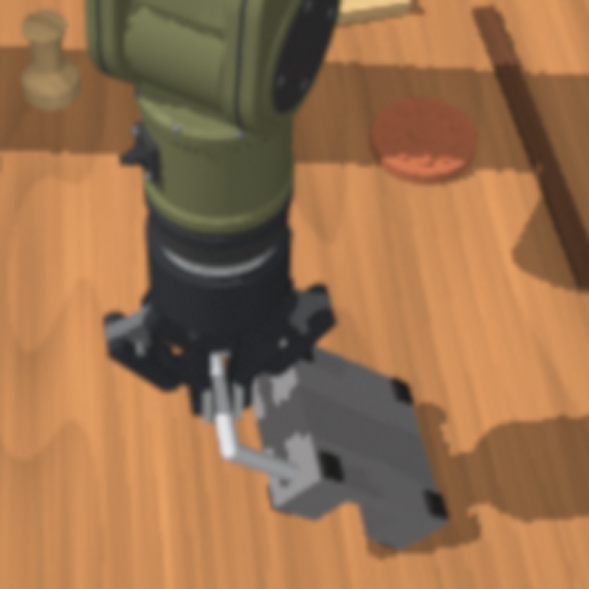

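The case stands tilted about 45° on its hinge-end edge (side px ~(390,375)), lid shut. I'll continue to vertical, then lift clear.

```bash

python3 -m jog '[{"dx":0.47,"dy":0.03,"dz":0.32,"wx":0,"wy":0,"wz":0,"hand":1},{"dx":0.98,"dy":0.07,"dz":0.57,"wx":0,"wy":0,"wz":0,"hand":1},{"dx":1.5,"dy":0.11,"dz":0.75,"wx":0,"wy":0,"wz":0,"hand":1},{"dx":1.9,"dy":0.14,"dz":0.85,"wx":0,"wy":0,"wz":0,"hand":1},{"dx":2.2,"dy":0.16,"dz":0.95,"wx":0,"wy":0,"wz":0,"hand":1},{"dx":2.4,"dy":0.18,"dz":1.1,"wx":0,"wy":0,"wz":0,"hand":1},{"dx":2.5,"dy":0.19,"dz":1.4,"wx":0,"wy":0,"wz":0,"hand":1},{"dx":2.5,"dy":0.19,"dz":1.8,"wx":0,"wy":0,"wz":0,"hand":1},{"dx":2.5,"dy":0.19,"dz":2.2,"wx":0,"wy":0,"wz":0,"hand":1},{"dx":2.5,"dy":0.19,"dz":2.2,"wx":0,"wy":0,"wz":0,"hand":1},{"dx":2.5,"dy":0.19,"dz":2.2,"wx":0,"wy":0,"wz":0,"hand":1}]'
python3 - <<'E'
from h import *
a=eyes.capture("side"); crop("s",a,290,155,190,190,3.1,"pics/g11.png")
o=get_obs();print(o['eef_pos'],o['tcp_rot'],o['gripper_width'],o['contact_force'],o['torque'],o['q'].round(2))
E
```

```text
clock: 17.25
eef_pos: [0.5458, -0.2922, 0.2077]
tcp_rot: [-2.133, -2.305, 0.001]
contact_force: [0.7, -0.1, -8.3]
gripper_width: 0.0092
[ 0.5455329  -0.29200387  0.20744548] [-2.13227333e+00 -2.30430190e+00  7.21652137e-04] 0.009113020139315042 [ 0.2494249  -0.11239685 -7.96615369] [ 0.01585408  0.22489946 -0.00245927] [-0.49  0.43  0.06  1.2   0.    1.  ]
```

View pics/g11.png

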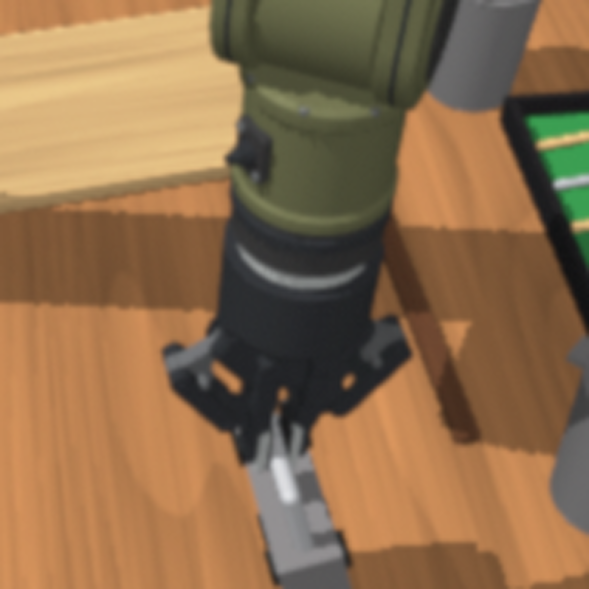

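The case hangs vertically from the bar (8 N of weight) at side px ~(385,330). I'll carry it smoothly to above the near side of the board.

```bash

python3 -m jog '[{"dx":0,"dy":0.2,"dz":0.2,"wx":0,"wy":0,"wz":0,"hand":1},{"dx":-0.1,"dy":0.6,"dz":0.4,"wx":0,"wy":0,"wz":0,"hand":1},{"dx":-0.2,"dy":1.2,"dz":0.6,"wx":0,"wy":0,"wz":0,"hand":1},{"dx":-0.4,"dy":2,"dz":0.75,"wx":0,"wy":0,"wz":0,"hand":1},{"dx":-0.6,"dy":2.9,"dz":0.75,"wx":0,"wy":0,"wz":0.1,"hand":1},{"dx":-0.8,"dy":3.8,"dz":0.75,"wx":0,"wy":0,"wz":0.1,"hand":1},{"dx":-1,"dy":4.8,"dz":0.75,"wx":0,"wy":0,"wz":0.2,"hand":1},{"dx":-1.2,"dy":5.8,"dz":0.75,"wx":0,"wy":0,"wz":0.2,"hand":1},{"dx":-1.4,"dy":6.8,"dz":0.75,"wx":0,"wy":0,"wz":0.3,"hand":1},{"dx":-1.6,"dy":7.8,"dz":0.75,"wx":0,"wy":0,"wz":0.3,"hand":1},{"dx":-1.8,"dy":8.8,"dz":0.75,"wx":0,"wy":0,"wz":0.4,"hand":1},{"dx":-2,"dy":9.8,"dz":0.75,"wx":0,"wy":0,"wz":0.4,"hand":1},{"dx":-2.2,"dy":10.7,"dz":0.75,"wx":0,"wy":0,"wz":0.5,"hand":1},{"dx":-2.4,"dy":11.5,"dz":0.75,"wx":0,"wy":0,"wz":0.5,"hand":1},{"dx":-2.6,"dy":12.2,"dz":0.75,"wx":0,"wy":0,"wz":0.5,"hand":1},{"dx":-2.75,"dy":12.7,"dz":0.75,"wx":0,"wy":0,"wz":0.5,"hand":1},{"dx":-2.86,"dy":13,"dz":0.75,"wx":0,"wy":0,"wz":0.5,"hand":1},{"dx":-2.91,"dy":13.15,"dz":0.75,"wx":0,"wy":0,"wz":0.5,"hand":1},{"dx":-2.91,"dy":13.15,"dz":0.6,"wx":0,"wy":0,"wz":0.5,"hand":1},{"dx":-2.91,"dy":13.15,"dz":0.5,"wx":0,"wy":0,"wz":0.5,"hand":1}]'
python3 - <<'E'
from h import *
a=eyes.capture("side"); crop("s",a,240,85,190,190,3.1,"pics/g12.png")
o=get_obs();print(o['eef_pos'],o['tcp_rot'],o['gripper_width'],o['contact_force'],o['torque'],o['q'].round(2))
print(proj("side",[(.429,.234,.018),(.452,.237,.018)]))
E
```

```text
clock: 19.8
eef_pos: [0.4298, 0.2328, 0.2279]
tcp_rot: [2.073, 2.36, -0.002]
contact_force: [0.2, 0.1, -8.5]
gripper_width: 0.0095
[0.42948202 0.2326588  0.22733599] [-2.0735371  -2.35971891  0.00316409] 0.009221243499814836 [ 0.05241696 -0.35208865 -9.31920129] [-0.01434415  0.25795901  0.02591037] [ 0.5   0.2  -0.23  1.14 -0.    1.94]
[[297.76633341 189.52879439]
 [305.96242553 188.32764224]]
```

View pics/g12.png

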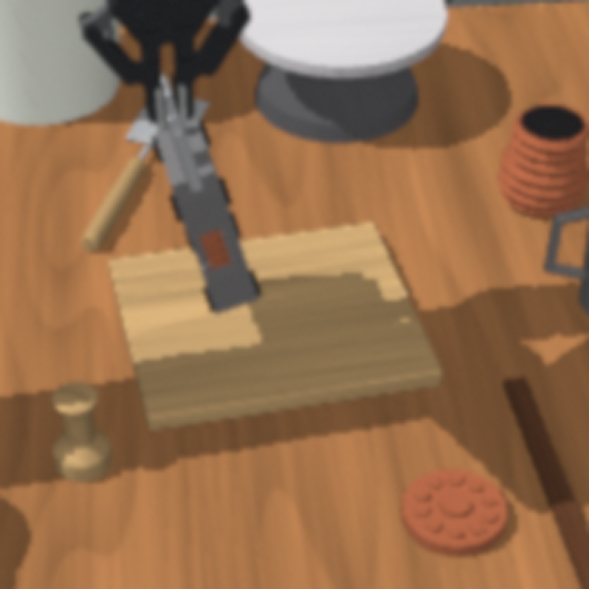

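The case leans in the grip: its hinge end hangs about 15–18° towards +x (top at side px (298,124), bottom at (316,182)), and the plaque shows through the notch. So I'll land the base-side edge 54 mm nearer the robot and roll on over that edge.

```bash

python3 -m jog '[{"dx":-0.3,"dy":-0.03,"dz":0,"wx":0,"wy":0,"wz":0,"hand":1},{"dx":-0.8,"dy":-0.09,"dz":-0.2,"wx":0,"wy":0,"wz":0,"hand":1},{"dx":-1.2,"dy":-0.13,"dz":-0.5,"wx":0,"wy":0,"wz":0,"hand":1},{"dx":-1.35,"dy":-0.14,"dz":-0.8,"wx":0,"wy":0,"wz":0,"hand":1},{"dx":-1.35,"dy":-0.14,"dz":-1,"wx":0,"wy":0,"wz":0,"hand":1},{"dx":-1.35,"dy":-0.14,"dz":-1.1,"wx":0,"wy":0,"wz":0,"hand":1},{"dx":-1.35,"dy":-0.14,"dz":-1.2,"wx":0,"wy":0,"wz":0,"hand":1},{"dx":-1.35,"dy":-0.14,"dz":-1.2,"wx":0,"wy":0,"wz":0,"hand":1}]'
python3 - <<'E'
from h import *
a=eyes.capture("side"); crop("s",a,240,85,190,190,3.1,"pics/g13.png")
o=get_obs();print(o['eef_pos'],o['tcp_rot'],o['gripper_width'],o['contact_force'],o['torque'],o['q'].round(2))
E
```

```text
clock: 20.85
eef_pos: [0.3762, 0.2281, 0.1803]
tcp_rot: [-2.073, -2.361, 0.0]
contact_force: [-0.1, -0.2, -7.9]
gripper_width: 0.0097
[0.37619266 0.22812411 0.18050613] [ 2.07264692e+00  2.36079101e+00 -4.83882789e-05] 0.009126056618568464 [ 0.11093781  0.23409714 -8.03097013] [-0.06099265  0.13288937  0.06417301] [ 0.55  0.15 -0.42  1.   -0.    1.99]
```

View pics/g13.png

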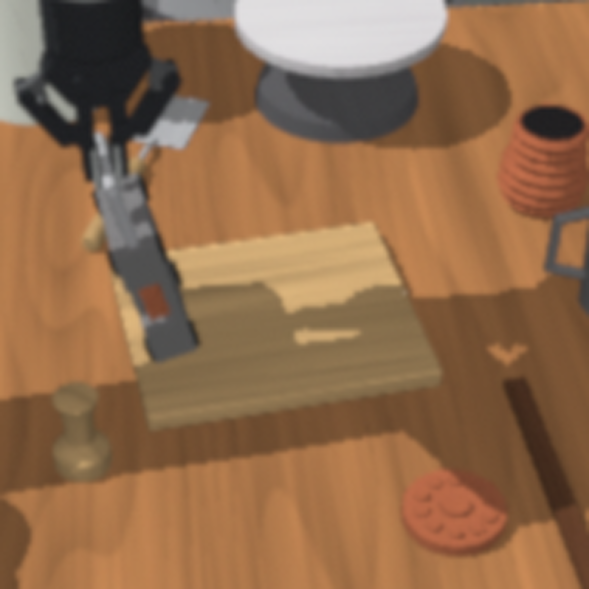

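```bash
python3 - <<'E'
from h import *
s=lambda u,v:(240+(u+.5)/3.1-.5,85+(v+.5)/3.1-.5)
for n,p,y in(("botL",s(152,361),.174),("botR",s(196,347),.178),("topL? bar end",s(108,182),.19)):
    o,D=ray("side",[p]); t=(y-o[1])/D[0,1]; print(n,(o+D[0]*t).round(3))
print(proj("side",[(.376,.228,.197)]))
E
```

```text
botL [0.402 0.174 0.031]
botR [0.441 0.178 0.041]
topL? bar end [0.378 0.19  0.206]
[[273.69036709 137.29070972]]
```

The tilt is about 14° off vertical and the leading edge is at x≈0.40, just above the board. I'll touch down and roll over the end face until just past vertical.

```bash

python3 -m jog '[{"dx":0,"dy":0,"dz":-0.1,"wx":0,"wy":0,"wz":0,"hand":1},{"dx":0.1,"dy":0.01,"dz":-0.2,"wx":0,"wy":0,"wz":0,"hand":1},{"dx":0.35,"dy":0.04,"dz":-0.22,"wx":0,"wy":0,"wz":0,"hand":1},{"dx":0.7,"dy":0.09,"dz":-0.2,"wx":0,"wy":0,"wz":0,"hand":1},{"dx":1.04,"dy":0.13,"dz":-0.19,"wx":0,"wy":0,"wz":0,"hand":1},{"dx":1.3,"dy":0.17,"dz":-0.17,"wx":0,"wy":0,"wz":0,"hand":1},{"dx":1.61,"dy":0.21,"dz":-0.15,"wx":0,"wy":0,"wz":0,"hand":1},{"dx":2,"dy":0.26,"dz":-0.18,"wx":0,"wy":0,"wz":0,"hand":1},{"dx":2.4,"dy":0.31,"dz":-0.22,"wx":0,"wy":0,"wz":0,"hand":1},{"dx":2.73,"dy":0.35,"dz":-0.3,"wx":0,"wy":0,"wz":0,"hand":1},{"dx":2.73,"dy":0.35,"dz":-0.3,"wx":0,"wy":0,"wz":0,"hand":1}]'
python3 - <<'E'
from h import *
a=eyes.capture("side"); crop("s",a,240,85,190,190,3.1,"pics/g14.png")
o=get_obs();print(o['eef_pos'],o['tcp_rot'],o['gripper_width'],o['contact_force'],o['torque'],o['q'].round(2))
E
```

```text
clock: 22.28
eef_pos: [0.4864, 0.2424, 0.1679]
tcp_rot: [2.073, 2.36, 0.0]
contact_force: [-0.9, 1.3, 1.9]
gripper_width: 0.0093
[0.48572852 0.24222211 0.16812816] [-2.07285007e+00 -2.36058297e+00 -4.35618600e-05] 0.00932167568281695 [-0.15819375  1.29524543  0.77821866] [ 0.25811207  0.32197869 -0.04292855] [ 0.46  0.32 -0.22  1.03  0.    1.9 ]
```

View pics/g14.png

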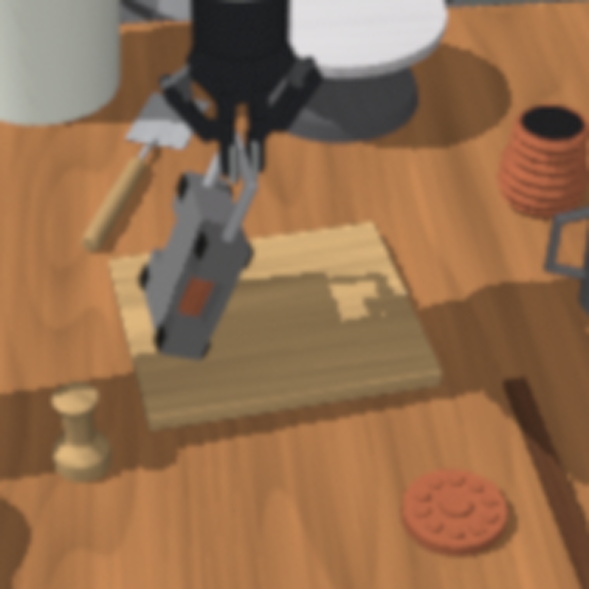

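It rolled over the end face: the underside now faces the robot and up, the lower lid edge rests at side px (307,200), and the lid is shut. I'll locate the pivot before lowering.

```bash
python3 - <<'E'
from h import *
s=lambda u,v:(240+(u+.5)/3.1-.5,85+(v+.5)/3.1-.5)
for n,p in(("lidcorner",s(207,357)),("basecorner",s(158,352)),("lid top corner",s(250,255))):
    o,D=ray("side",[p]); t=(.187-o[1])/D[0,1]; print(n,(o+D[0]*t).round(3))
    print(onz("side",[p],.018))
E
```

```text
lidcorner [0.45  0.187 0.02 ]
[[0.45017601 0.18943861 0.018     ]]
basecorner [0.408 0.187 0.029]
[[0.40770238 0.19985761 0.018     ]]
lid top corner [0.488 0.187 0.129]
[[0.4999464  0.32826438 0.018     ]]
```

The pivot is at about (0.444, 0.239), and the bar radius of 172 mm agrees with the model. I'll lower along the arc, stopping short to check.

```bash

python3 -m jog '[{"dx":0.3,"dy":0.04,"dz":-0.08,"wx":0,"wy":0,"wz":0,"hand":1},{"dx":0.63,"dy":0.08,"dz":-0.18,"wx":0,"wy":0,"wz":0,"hand":1},{"dx":1.1,"dy":0.14,"dz":-0.42,"wx":0,"wy":0,"wz":0,"hand":1},{"dx":1.6,"dy":0.21,"dz":-0.76,"wx":0,"wy":0,"wz":0,"hand":1},{"dx":1.99,"dy":0.26,"dz":-1.11,"wx":0,"wy":0,"wz":0,"hand":1},{"dx":2.38,"dy":0.31,"dz":-1.57,"wx":0,"wy":0,"wz":0,"hand":1},{"dx":2.67,"dy":0.35,"dz":-2.01,"wx":0,"wy":0,"wz":0,"hand":1},{"dx":2.88,"dy":0.37,"dz":-2.41,"wx":0,"wy":0,"wz":0,"hand":1},{"dx":2.88,"dy":0.37,"dz":-2.41,"wx":0,"wy":0,"wz":0,"hand":1}]'
python3 - <<'E'
from h import *
a=eyes.capture("side"); crop("s",a,240,85,190,190,3.1,"pics/g15.png")
o=get_obs();print(o['eef_pos'],o['tcp_rot'],o['gripper_width'],o['contact_force'],o['torque'],o['q'].round(2))
E
```

```text
clock: 23.45
eef_pos: [0.601, 0.2567, 0.0705]
tcp_rot: [2.073, 2.36, -0.001]
contact_force: [0.4, 0.4, -1.5]
gripper_width: 0.0091
[0.60059152 0.25670543 0.07149689] [ 2.07252417e+00  2.36068404e+00 -7.63803807e-04] 0.009398645835090263 [ 0.777663   -0.18857291 -1.4401769 ] [-0.10556359 -0.09834884 -0.0087554 ] [ 0.4   0.57 -0.07  0.93 -0.    1.85]
```

View pics/g15.png

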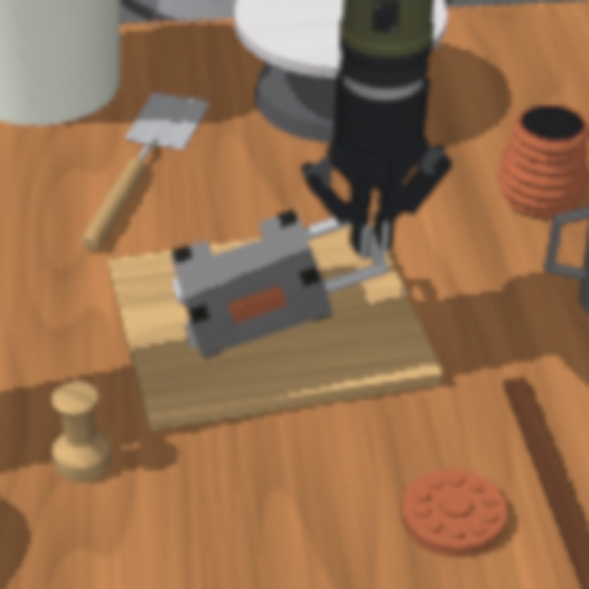

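Nearly down: the case leans about 16° on its lid edge, lid shut, handle at side px (360,165). Lowering the rest slowly.

```bash

python3 -m jog '[{"dx":0.09,"dy":0.01,"dz":-0.22,"wx":0,"wy":0,"wz":0,"hand":1},{"dx":0.16,"dy":0.02,"dz":-0.43,"wx":0,"wy":0,"wz":0,"hand":1},{"dx":0.21,"dy":0.03,"dz":-0.62,"wx":0,"wy":0,"wz":0,"hand":1},{"dx":0.26,"dy":0.04,"dz":-0.79,"wx":0,"wy":0,"wz":0,"hand":1},{"dx":0.29,"dy":0.04,"dz":-0.92,"wx":0,"wy":0,"wz":0,"hand":1},{"dx":0.31,"dy":0.05,"dz":-1.02,"wx":0,"wy":0,"wz":0,"hand":1},{"dx":0.32,"dy":0.05,"dz":-1.09,"wx":0,"wy":0,"wz":0,"hand":1},{"dx":0.33,"dy":0.05,"dz":-1.14,"wx":0,"wy":0,"wz":0,"hand":1},{"dx":0.33,"dy":0.05,"dz":-1.17,"wx":0,"wy":0,"wz":0,"hand":1},{"dx":0.33,"dy":0.05,"dz":-1.17,"wx":0,"wy":0,"wz":0,"hand":1}]'
python3 - <<'E'
from h import *
a=eyes.capture("side"); crop("s",a,260,105,150,120,5,"pics/g16.png")
o=get_obs();print(o['eef_pos'],o['tcp_rot'],o['gripper_width'],o['contact_force'],o['torque'],o['q'].round(2))
E
```

```text
clock: 24.75
eef_pos: [0.6131, 0.2588, 0.027]
tcp_rot: [2.072, 2.361, 0.0]
contact_force: [-4.8, -2.6, 7.6]
gripper_width: 0.009
[0.613113   0.2588139  0.02698927] [2.07239566e+00 2.36109001e+00 2.84088207e-04] 0.009258231883472322 [-4.32393343 -1.77215345  7.89225417] [-0.45026373  1.27051916 -0.0074908 ] [ 0.4   0.63 -0.09  0.85  0.    1.84]
```

View pics/g16.png

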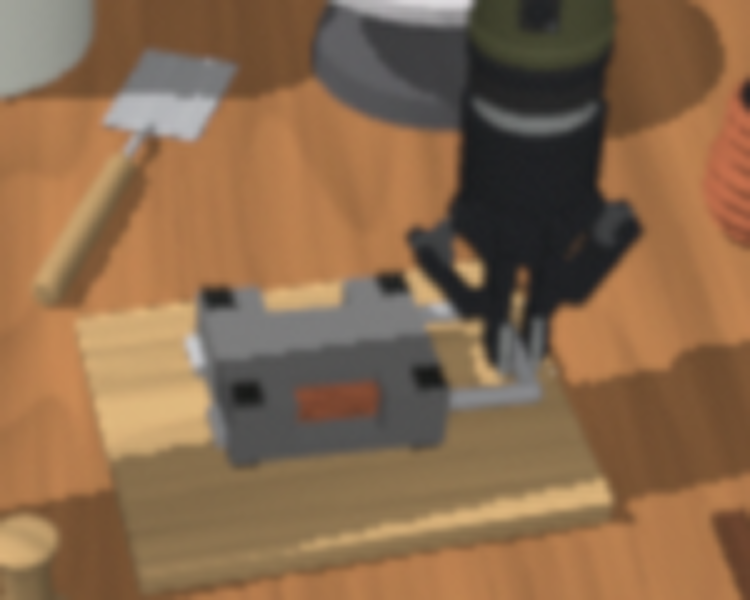

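The case looks flat on the board. The fingers now feel +7.9 N upward, so it is resting there. I'll release and rise.

```bash

python3 -m jog '[{"dx":0,"dy":0,"dz":0,"wx":0,"wy":0,"wz":0,"hand":0.6},{"dx":0,"dy":0,"dz":0,"wx":0,"wy":0,"wz":0,"hand":0.3},{"dx":0,"dy":0,"dz":0,"wx":0,"wy":0,"wz":0,"hand":0.3},{"dx":0,"dy":0,"dz":0,"wx":0,"wy":0,"wz":0,"hand":0.3},{"dx":0,"dy":0,"dz":0.4,"wx":0,"wy":0,"wz":0,"hand":0.3},{"dx":0,"dy":0,"dz":1,"wx":0,"wy":0,"wz":0,"hand":0.3},{"dx":0,"dy":0,"dz":2,"wx":0,"wy":0,"wz":0,"hand":0.3},{"dx":0,"dy":0,"dz":3,"wx":0,"wy":0,"wz":0,"hand":0.3},{"dx":0,"dy":0,"dz":4,"wx":0,"wy":0,"wz":0,"hand":0.3},{"dx":0,"dy":-2,"dz":4.5,"wx":0,"wy":0,"wz":0,"hand":0.3},{"dx":0,"dy":-4,"dz":4.5,"wx":0,"wy":0,"wz":0,"hand":0.3},{"dx":-1,"dy":-6,"dz":4.5,"wx":0,"wy":0,"wz":0,"hand":0.3},{"dx":-2,"dy":-8,"dz":4.5,"wx":0,"wy":0,"wz":0,"hand":0.3},{"dx":-2,"dy":-10,"dz":4.5,"wx":0,"wy":0,"wz":0,"hand":0.3},{"dx":-2,"dy":-12,"dz":4.5,"wx":0,"wy":0,"wz":0,"hand":0.3},{"dx":-2,"dy":-12,"dz":4.5,"wx":0,"wy":0,"wz":0,"hand":0.3},{"dx":-2,"dy":-12,"dz":4.5,"wx":0,"wy":0,"wz":0,"hand":0.3}]'
python3 - <<'E'
from h import *
a=eyes.capture("side"); cv2.imwrite("pics/f_side.png",a); crop("s",a,260,105,150,120,5,"pics/g17.png")
a=eyes.capture("top"); cv2.imwrite("pics/f_top.png",a); crop("s",a,110,120,160,170,3.5,"pics/g17t.png")
o=get_obs();print(o['eef_pos'],o['gripper_width'],o['contact_force'],o['clock'])
E
```

```text
clock: 26.92
eef_pos: [0.5333, -0.2235, 0.2069]
tcp_rot: [2.072, 2.359, 0.001]
contact_force: [0.9, -0.1, -0.2]
gripper_width: 0.0297
[ 0.53305476 -0.22654942  0.20654988] 0.03028023307021338 [-0.25792311  0.93798771 -0.43711914] 27.025
```

View pics/g17.png

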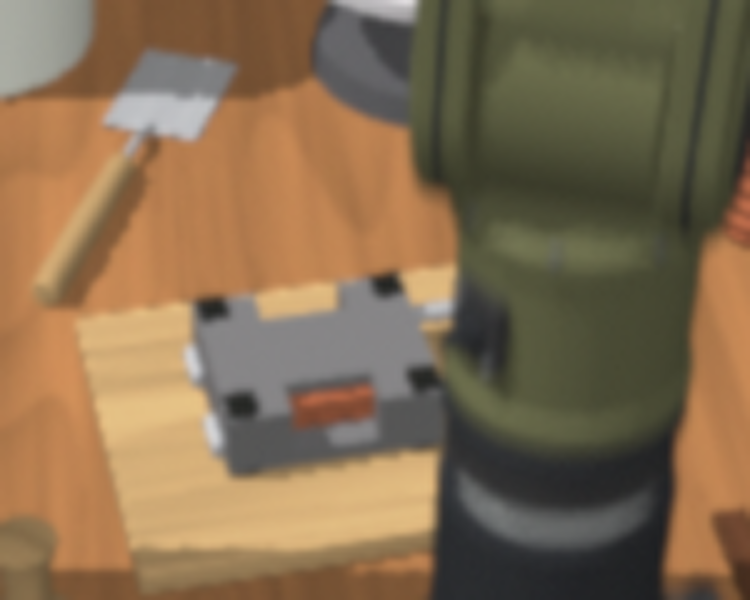

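View pics/g17t.png

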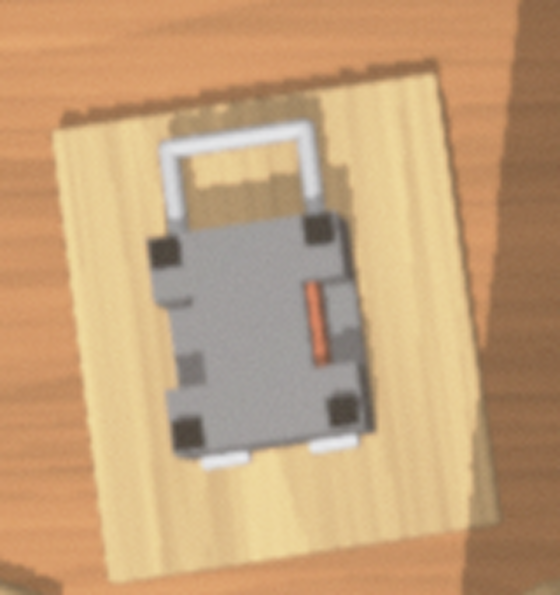

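The case lies upside down with its handle inside the board, and the plaque shows through the right notch at top px ~(200,211). I'll check height, flatness and centring by triangulating the four feet.

```bash
python3 - <<'E'
from h import *
t=np.array([(165,252),(319,228),(188,433),(343,409)]); t=(t+.5)/3.5-.5+(110,120)
s=np.array([(386,285),(424,378),(213,308),(240,405)]); s=(s+.5)/5-.5+(260,105)
X=tri(s,t); print(X.round(4)); c=X.mean(0); print("centre",c)
A=np.c_[X[:,:2]-c[:2],np.ones(4)]; n=np.linalg.lstsq(A,X[:,2],rcond=None)[0]; print("slopes deg",np.degrees(n[:2]).round(2))
d=c[:2]-[.5115,.245]; a=.1292; print("in board",d@[np.cos(a),np.sin(a)],d@[-np.sin(a),np.cos(a)])
# reprojection
print((proj("top",X)-t).round(2).tolist(),(proj("side",X)-s).round(2).tolist())
for nm in("roundel","slat"):
    for r in models.trace("top",nm)[:1]:
        q=cv2.minAreaRect(np.argwhere(r['mask'])[:,::-1].astype(np.float32)); print(nm,q)
E
```

```text
[[0.5447 0.2923 0.0619]
 [0.5558 0.2087 0.0629]
 [0.4464 0.2796 0.0625]
 [0.4565 0.1964 0.0622]]
centre [0.50082161 0.2442345  0.06236642]
slopes deg [ 0.04 -0.25]
in board -0.010688017015188898 0.0006166945862082297
[[0.02, 0.68], [0.02, 0.61], [0.03, 0.46], [0.06, 0.88]] [[0.45, -0.09], [0.42, -0.09], [0.31, -0.05], [0.62, -0.11]]
roundel ((311.0, 147.0), (40.0, 40.0), 90.0)
slat ((310.496826171875, 104.46025848388672), (10.566242218017578, 147.88751220703125), 85.42607879638672)
```

View pics/f_top.png

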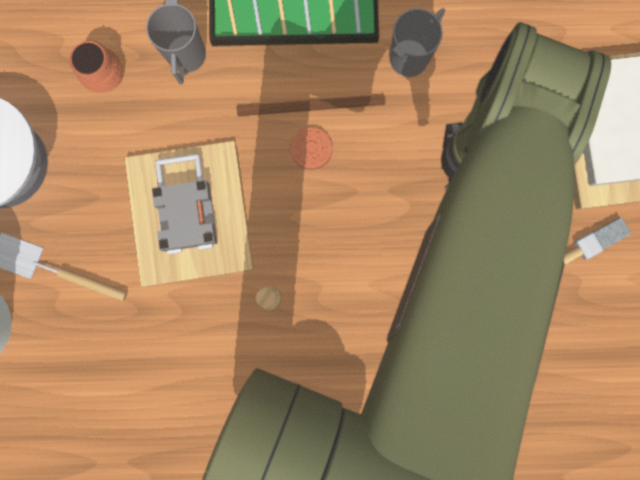

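The case lies flat (slopes under 0.3°) 11 mm from the board's centre. Its height fits a shut lid, the roundel and slat are at their first pixels, and the arm is clear. Handing in.

```bash
python3 -c "
from station import robot
print(robot.finish_job())"
```

```text
the job is handed in; nothing more can be done
None
```

The job is done and handed in at about 27 s of the 72 s allowed; no verdict was reported.

**What I did:** I laid the plaque in the recess through the finger notches. I pushed the lid shut from behind and pressed it down. Then I gripped the bar, tipped the case up on its hinge-end edge and carried it hanging to the board. There I rolled it over its end face, lowered it upside down, let go and drew the arm back.

**Last checks:**
- **Flat:** the four feet, triangulated from both views, give slopes of at most 0.25°.
- **Centred:** the case sits about 11 mm (board x) and 1 mm (board y) from the board's centre.
- **Height:** the soles are at 62.4 mm against a nominal 64 mm, within the roughly 2 mm calibration error.
- **Lid:** it looks shut in both views. Flatness and height agree with that, but I did not measure the angle itself.
- **Plaque:** it still shows in one finger notch, slid a few mm to that side as the slack allows. I estimate at most about 7 mm from the recess point, under the 11 mm limit, but I did not measure this.
- **Roundel and slat:** both are within half a pixel (about 1 mm) of where they started in the top view.

**What went off plan:** the first move call was refused because its rows lacked some keys, so nothing moved. While being carried, the case also hung about 15° off vertical in the grip, so I landed it nearer the robot than planned.

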